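# Tip the grinding balls into the sieve and start the shaker

### The arm

A 6-joint arm with a two-finger parallel gripper is mounted at the origin on the work surface. World frame = base frame: x ahead of the robot, y to its left, z up, the work surface at z = 0. Lengths are in m, angles in rad, forces in N, time in s.
With the tool pointing down it reaches from about 0.35 to 0.975 m from the base axis. Payload 4.9 kg.
Tool frame: the origin (TCP) lies midway between the tips of the shut fingers; the grasp point (between the pads) lies 19 mm behind it; z points along the fingers, y is the direction in which the jaws open and shut (so a half turn about z gives the same grasp; the last joint's range is limited). The gripper opens to 85 mm and grips with 20 to 120 N. Pads are 22 mm wide; open, the fingers measure 114 mm over their backs; the gripper's body (76 mm by 85 mm) begins 54 mm behind the grasp point. The pads swing forward as they close: fully open they stand 13 mm farther back than shut.
Start: joints at [-1.278, 0.053, 1.613, -0, 1.476, -0.119], TCP at [0.25, -0.573, 0.231] pointing down, gripper open.
Joint ranges: [-3.01, 3.01], [-1.01, 2.22], [0.06, 2.58], [-1.02, 4.17], [0.09, 2.62], [-3.14, 3.14]. Speed limits (rad/s): [2.57, 2.57, 3.14, 3.14, 3.14, 3.14].

### API

Orientations are given as a rotation vector (axis times angle).
In Python, from station import ctrl gives the robot as it stands.
- The arm moves only by the tool apply_moves, never from a script. Its argument "rows" is a list of rows, each a list of 6 numbers: the shift along the tool's x, y, z in cm, then the turn, a rotation vector about the tool's x, y, z in units of 5 degrees (1.0 is 5 degrees). In form: [[x, y, z, rx, ry, rz], ...]. A call has 1 to 20 rows; each row is the pose to reach, as a shift and turn from the pose measured when the call began, along the tool's axes at that moment; what a row does not reach only later rows make up. A row lasts 1/10 s, in which the tool goes at most 50 mm and 8.59 degrees, less where a joint would pass 70% of its speed; a pose out of reach is approached as far as the arm can. A call with a gripper value outside its range is refused whole. "grip" is the closure, from 0 (fully open) to 1 (shut), set as the call begins (left out, the last holds). The fingers move at their own pace and stop on an object; "squeeze" is the grip in N (left out, the last holds). Time passes only in rows, so rows that repeat a pose let the fingers close. It gives the time, the measured TCP pose, the force and the opening at its end, in the units of the state.
- ctrl.get_obs(): the state, without advancing time (a new reading comes with each control period).
- ctrl.get_image(name): name is "scene" or "top" or "wrist"; returns a dict with "color" (480x640x3 uint8, blue, green, red), "mtx" (3x3 intrinsics, pixels), "rvec" (rotation vector, rad) and "tvec" (3), from world to camera coordinates, as OpenCV has them. Camera axes: x right, y down, z forward; pixel columns grow to the right and rows downward; lengths in m; the calibration is good to about 2 mm. A picture is of the moment at which its call begins. There is no depth.
- ctrl.finish_job(): hands the job in, once; it reports no verdict.
The state is a dict: "t": time; "q": joint angles; "dq": joint speeds; "effort": joint torques, N m; "tool_pos": TCP position; "tool_rot": TCP orientation; "contact_force": force on the tool from outside, world axes, zero at the start; "wrist_torque": the same for the moment, N m; "opening": finger opening in m.
Only numpy, scipy, OpenCV 4.12 (cv2) and the standard library are available. Lean on these libraries where they do the work, as an engineer would, in place of code of your own. Each camera call takes 0.05 s, during which the arm holds its last target.

### The job

The grinding balls from the mill are to be shaken clean on the sieve shaker. Take the steel jug by its handle, angle it steeply enough to get its lip down inside the sieve's raised wall (below the rim) while the balls are still in it, and only then tip it further so that all three balls roll gently onto the mesh, without knocking the jug against the shaker. Then stand the empty jug upright on the bench and let go of it, and after that switch the shaker on at its rocker switch, leaving everything else where it stands.

Things in the scene. Friction and masses are not known exactly. Their poses are not given: they have to be found in the camera images.
- jug_center (a point): Open steel jug, a cut cone with a D-handle: 56 mm high, outside diameter 68 mm at its foot, 126 mm at its rim, wall 4, floor 5 mm, 160 g; three loose balls in it. Point on its axis, 28 mm above its foot. z up along the axis, x towards the pouring lip; handle at -x. The wall leans 27 degrees outward: balls begin to roll out when it is tipped about 63 degrees and surely leave by 78.
- jug_handle (a point): Grip point in the handle's upright bar, 98 mm from the jug's axis on its -x side, 36 mm above its foot (axes as jug_center). Bar: 20 mm wide along y (grip across this), 12 mm thick along x, from 9 to 56 mm above the foot; cross bars 20 mm wide, 7 mm thick join it to the jug at top and bottom; 29 mm gap to the rim. The weight lies about 90 mm off: grip firmly.
- jug_lip (a point): Point of the jug's rim opposite the handle, over which the balls roll out: 63 mm from the jug's axis on its +x side and 56 mm above its foot (axes as jug_center).
- ball_1: Grinding ball, off-white ceramic, 30 mm diameter, 40 g; origin at its centre. It starts in the jug.
- ball_2: Another ball just like ball_1, also in the jug.
- ball_3: Another ball just like ball_1, also in the jug.
- sieve_rim (a point): Centre of the sieve's open top, level with its rim, 172 mm above the bench. Round steel frame, inside diameter 202, outside 210 mm, clamped on a light grey shaker fixed on the bench. z up, x from the shaker's sloping control panel (on the robot's side) to its back, y to the left seen from the panel. Clamp rods stand 126 mm from the centre at +y and -y, tops 158 mm above the bench.
- sieve_mesh (a point): Centre of the sieve's wire mesh, 122 mm above the bench (50 mm below the rim); axes as sieve_rim. The shaker's housing below is 280 mm wide along y, reaches from 120 mm before to 115 mm behind the centre and is 80 mm high; its panel slopes down in front, at 29 degrees, to 190 mm before the centre.
- power (a joint): Black rocker switch, 44 mm long up the slope, 28 mm wide, at the right end of the sloping panel seen from the robot (75 mm to the -y side of the shaker's middle). 0 rad = off (upper half stands out), 0.40 = on (upper half pressed in). Over-centre: springs back below 0.2, snaps on above it. About 2.5 N square on the middle of the upper half flips it. White dot on the lower half.
- power_on (a point): Middle of the face of the rocker's upper half, to be pushed in; moves with the rocker. 11 mm up the slope from the pivot, 14 mm out of the panel while off; 73 mm above the bench, 150 mm before and 75 mm to the -y side of sieve_rim. While off: z out of the panel (29 degrees from upright, leaning to the robot), x up the slope, y across. Pushing along -z switches on. The half is 22 mm long.
- wash_bottle: Bystander: natural plastic wash bottle, 62 mm diameter, 190 mm high with its bent spout; origin at its foot.
- beaker: Bystander: empty glass beaker, 70 mm diameter, 95 mm high; origin at its foot.
- jar: Bystander: amber glass jar with white cap, 68 mm diameter, 100 mm high; origin at its foot.
- brush: Bystander: hand brush with a wooden handle, about 200 mm long, lying on the bench.
- sieve_lid: Bystander: round steel sieve lid with a small knob, 210 mm diameter, 33 mm high, lying on the bench; origin at its underside.

How it is judged:
By the outcome, as a careful person would: the job done as asked, in the order asked, and still so for the second after the job is handed in, with the robot touching nothing.
It also fails if it takes over 72 s, if anything falls off the work surface, if the arm or the gripper's body presses on something with over 40 N, if the wrist force passes 120 N, or if a joint passes its speed limit or range.

## Working session

There is one attempt and no reset: what is moved stays moved. The work goes in short steps, Python scripts to look and compute and a tool call to move; the robot and the scene stay as the last step left them, time stands still between calls to the robot, and variables do not carry over. Pictures are saved under pics/ and viewed, and the job is handed in when it is done.

Besides the shell and the picture viewer there is one more tool, called after "Emit:" in YAML: its name, and indented under it one key for each argument. apply_moves: Moves the arm, as the interface text tells. Its arguments: {"type":"object","properties":{"rows":{"type":"array","items":{"type":"array","items":{"type":"number"}}},"grip":{"type":"number"},"squeeze":{"type":"number"}},"required":["rows"]}

```bash
ls; mkdir -p pics; python3 - <<'E'
from station import ctrl
import cv2
o=ctrl.get_obs(); print({k:(v if not hasattr(v,'round') else v) for k,v in o.items()})
for n in ["scene","top","wrist"]:
    d=ctrl.get_image(n); cv2.imwrite(f"pics/a_{n}.png",d["color"])
    import numpy as np
    R=cv2.Rodrigues(np.array(d["rvec"]))[0]; print(n,np.array(d["mtx"]).round(1).tolist(),(-R.T@np.array(d["tvec"]).ravel()).round(3),R.round(3).tolist())
E
```

```text
pics
{'t': 0.0, 'q': array([-1.27801783e+00,  5.33253899e-02,  1.61431173e+00,  1.24349517e-05,
        1.47601537e+00, -1.19008920e-01]), 'dq': array([-0.00080543,  0.00200196,  0.00022013,  0.00019865, -0.00031235,
       -0.0011719 ]), 'effort': array([-8.26637206e-04, -3.93675971e+01, -3.70178890e+01, -1.89704037e-04,
        6.92932677e-03,  3.01460030e-07]), 'tool_pos': array([ 0.24996908, -0.57214334,  0.23007195]), 'tool_rot': array([-3.07322862e+00, -6.41852138e-01,  2.61228292e-04]), 'contact_force': array([-0.39040895,  0.42950422,  0.0906148 ]), 'wrist_torque': array([ 0.02201839,  0.01339672, -0.01047639]), 'opening': 0.08550020211411381}
scene [[476.2, 0.0, 317.8], [0.0, 476.2, 241.4], [0.0, 0.0, 1.0]] [1.125 0.679 1.083] [[-0.774, 0.633, -0.011], [0.464, 0.555, -0.691], [-0.431, -0.54, -0.723]]
top [[500.2, 0.0, 323.7], [0.0, 500.2, 237.4], [0.0, 0.0, 1.0]] [ 0.444 -0.022  1.537] [[-0.024, -1.0, 0.004], [-0.997, 0.023, -0.071], [0.071, -0.005, -0.997]]
wrist [[369.6, 0.0, 317.0], [0.0, 369.6, 239.2], [0.0, 0.0, 1.0]] [ 0.319 -0.544  0.372] [[0.401, -0.916, -0.002], [-0.876, -0.383, 0.294], [-0.27, -0.116, -0.956]]
```

View pics/a_scene.png

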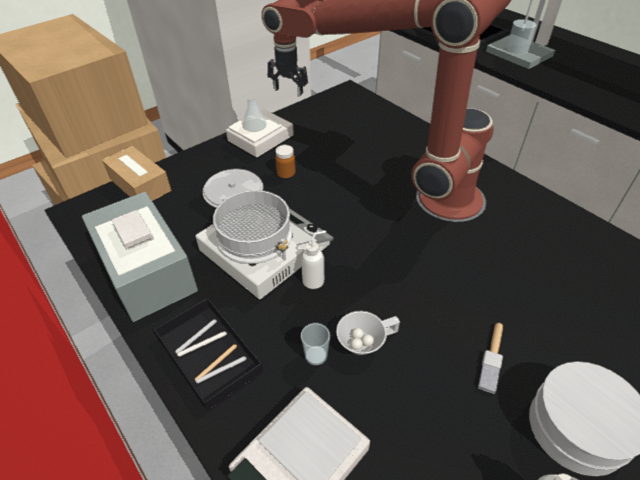

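View pics/a_top.png

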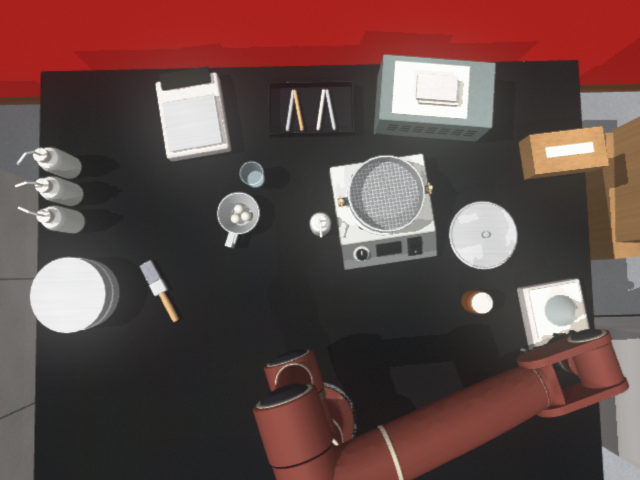

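View pics/a_wrist.png

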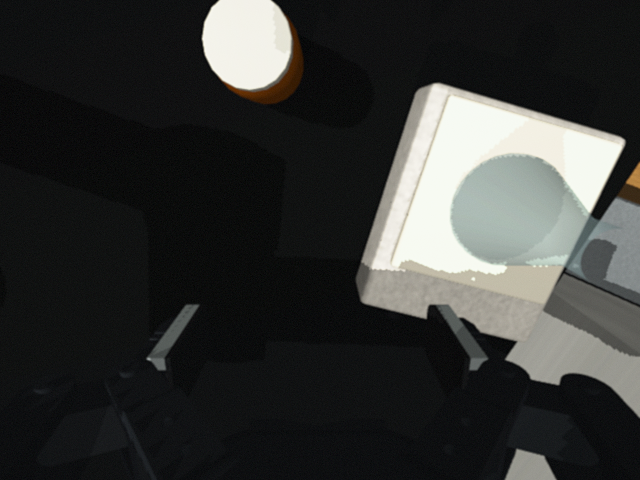

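The top view shows the jug at about (238,214) with its handle at (231,240), the sieve at (387,194), the rocker at (415,246), the wash bottle at (320,224) and the beaker at (252,175). I'll take measurements from enlarged crops.

```bash
cat > h.py <<'E'
import numpy as np, cv2
from scipy.spatial.transform import Rotation as Rot
def cam(d):
    R=cv2.Rodrigues(np.array(d["rvec"],float))[0]; return np.array(d["mtx"]),R,-R.T@np.array(d["tvec"],float).ravel()
def onplane(d,uv,z):
    K,R,c=cam(d); r=R.T@np.linalg.solve(K,[uv[0],uv[1],1.]); return c+r*(z-c[2])/r[2]
def proj(d,P):
    return cv2.projectPoints(np.array(P,float).reshape(-1,3),np.array(d["rvec"],float),np.array(d["tvec"],float),np.array(d["mtx"]),None)[0].reshape(-1,2)
E
python3 - <<'E'
from station import ctrl
import cv2,pickle
for n in ["scene","top"]:
    d=ctrl.get_image(n); pickle.dump(d,open(f"{n}0.pkl","wb"))
    c=d["color"]
    if n=="top":
        cv2.imwrite("pics/b1.png",cv2.resize(c[150:260,190:290],None,fx=5,fy=5,interpolation=cv2.INTER_CUBIC))
        cv2.imwrite("pics/b2.png",cv2.resize(c[140:280,300:450],None,fx=4,fy=4,interpolation=cv2.INTER_CUBIC))
    else:
        cv2.imwrite("pics/b3.png",cv2.resize(c[290:380,290:410],None,fx=5,fy=5,interpolation=cv2.INTER_CUBIC))
        cv2.imwrite("pics/b4.png",cv2.resize(c[180:300,190:340],None,fx=5,fy=5,interpolation=cv2.INTER_CUBIC))
E
```

```text
(no output)
```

View pics/b1.png

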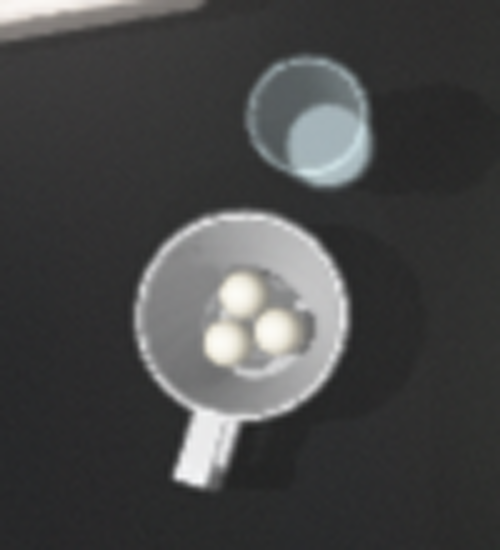

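View pics/b2.png

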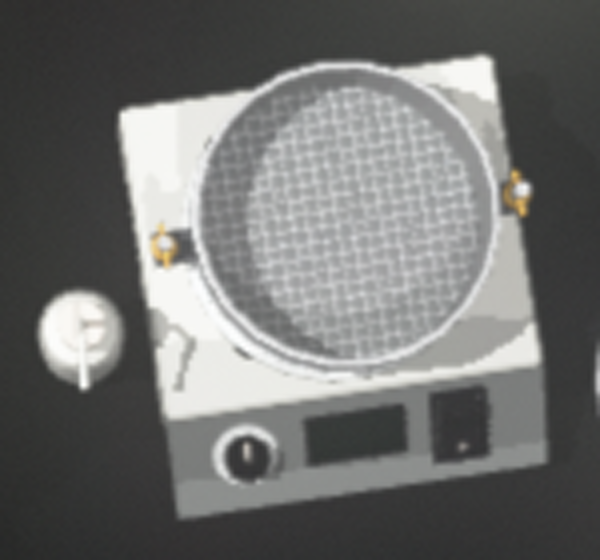

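View pics/b3.png

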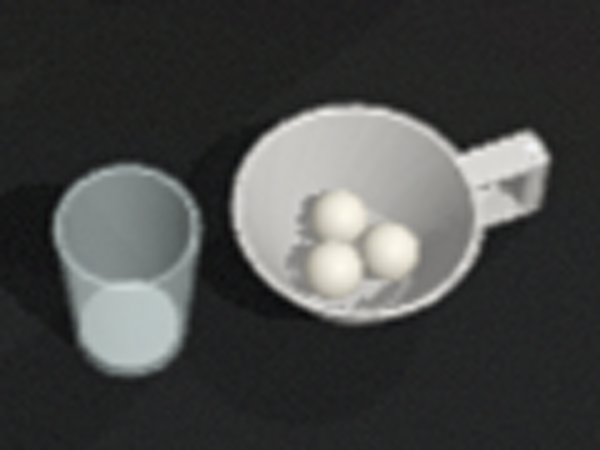

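View pics/b4.png

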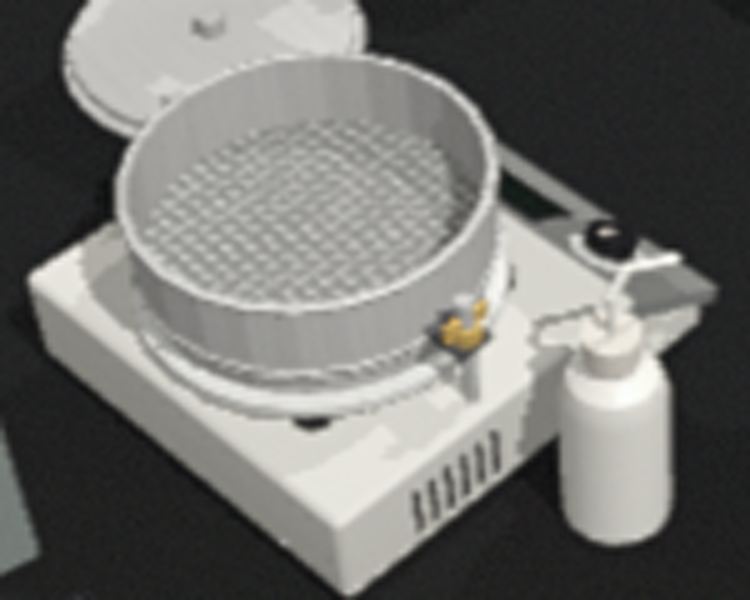

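```bash
python3 - <<'E'
from h import *; import pickle
t=pickle.load(open("top0.pkl","rb")); s=pickle.load(open("scene0.pkl","rb"))
f=lambda u,v,k,x0,y0:((u+.5)/k-.5+x0,(v+.5)/k-.5+y0)
T1=lambda u,v,z:onplane(t,f(u,v,5,190,150),z)
T2=lambda u,v,z:onplane(t,f(u,v,4,300,140),z)
S3=lambda u,v,z:onplane(s,f(u,v,5,290,290),z)
S4=lambda u,v,z:onplane(s,f(u,v,5,190,180),z)
np.set_printoptions(precision=4,suppress=True)
# jug rim
for nm,F,pts in (("top",T1,[(137,315),(349,315),(243,210),(243,420)]),):
    P=np.array([F(*p,.056) for p in pts]); print("jug",nm,P, P.mean(0))
# scene rim points
def circ(P):
    A=np.c_[2*P[:,:2],np.ones(len(P))]; x=np.linalg.lstsq(A,(P[:,:2]**2).sum(1),rcond=None)[0]; return x[:2],np.sqrt(x[2]+x[:2]@x[:2])
print("jug scene",circ(np.array([S3(*p,.056) for p in [(232,208),(350,103),(455,153),(482,225),(360,322),(262,270)]])))
print("handle end top",T1(189,480,.056),"scene",S3(534,131,.056),S3(549,155,.056))
P=circ(np.array([T2(*p,.172) for p in [(190,215),(498,215),(344,62),(344,368)]]));print("sieve top",P)
print("sieve scene",circ(np.array([S4(*p,.172) for p in [(117,190),(310,55),(498,180),(300,312),(160,260),(462,100)]])))
a,b=T2(165,245,.158),T2(520,192,.158);print("clamps",a,b)
print("bottle top foot",T2(80,335,.1),"scene foot",S4(617,520,0))
print("panel low edge",T2(180,518,.0),T2(548,463,.0))
print("rocker", [T2(*p,.07) for p in [(432,394),(487,387),(490,458),(434,464)]])
print("beaker", T1(330,145,0.005),T1(308,115,0.095))
for p in [(-0)]: pass
print(circ(np.array([T1(*p,.056) for p in [(137,315),(349,315),(243,210),(243,420)]])))
E
```

```text
jug top [[0.6313 0.286  0.056 ]
 [0.6284 0.1599 0.056 ]
 [0.6929 0.2223 0.056 ]
 [0.5672 0.2237 0.056 ]] [0.63  0.223 0.056]
jug scene (array([0.627 , 0.2237]), np.float64(0.06305842167214047))
handle end top [0.5323 0.2561 0.056 ] scene [0.5247 0.2478 0.056 ] [0.5295 0.2632 0.056 ]
sieve top (array([ 0.6597, -0.2025]), np.float64(0.10618092903498397))
sieve scene (array([ 0.658, -0.202]), np.float64(0.10460519610786406))
clamps [ 0.6432 -0.0792  0.158 ] [ 0.6746 -0.3274  0.158 ]
bottle top foot [ 0.5876 -0.0186  0.1   ] scene foot [ 0.5967 -0.009   0.    ]
panel low edge [ 0.4549 -0.0918  0.    ] [ 0.4903 -0.3758  0.    ]
rocker [array([ 0.5409, -0.2763,  0.07  ]), array([ 0.5452, -0.317 ,  0.07  ]), array([ 0.4929, -0.3172,  0.07  ]), array([ 0.4895, -0.276 ,  0.07  ])]
beaker [0.7409 0.1764 0.005 ] [0.7414 0.1773 0.095 ]
(array([0.6301, 0.223 ]), np.float64(0.06297916749903426))
```

```bash
cat >> h.py <<'E'
def tool(az,al):
    a,b=np.deg2rad([az,al]); z=np.array([np.cos(b)*np.cos(a),np.cos(b)*np.sin(a),-np.sin(b)]); x=np.array([np.sin(b)*np.cos(a),np.sin(b)*np.sin(a),np.cos(b)])
    return np.c_[x,np.cross(z,x),z]
def rel(o,targets):
    R0=Rot.from_rotvec(o["tool_rot"]).as_matrix(); p0=np.array(o["tool_pos"])
    for p,R in targets:
        print(np.r_[R0.T@(np.array(p)-p0)*100, np.rad2deg(Rot.from_matrix(R0.T@R).as_rotvec())/5].round(2).tolist())
def show(o):
    R=Rot.from_rotvec(o["tool_rot"]).as_matrix(); z=R[:,2];x=R[:,0]
    print("t",round(o["t"],2),"p",np.round(o["tool_pos"],4),"z",z.round(3),"x",x.round(3),"q",np.round(o["q"],3),"F",np.round(o["contact_force"],2),"op",round(o["opening"],4))
E
python3 - <<'E'
from h import *; from station import ctrl
o=ctrl.get_obs(); show(o)
print(tool(23.6,90).round(3).tolist())
rel(o,[((.3,-.45,.38),tool(10,90)),((.45,-.2,.38),tool(0,90)),((.46,.0,.38),tool(-18,90)),((.42,.2,.35),tool(-18,80)),((.42,.29,.25),tool(-18,60))])
E
```

```text
t 0.25 p [ 0.2501 -0.5725  0.2307] z [-0.     0.001 -1.   ] x [0.916 0.4   0.   ] q [-1.278  0.053  1.614 -0.     1.476 -0.119] F [0.09 0.71 0.01] op 0.0854
[[0.916, 0.4, 0.0], [0.4, -0.916, 0.0], [0.0, 0.0, -1.0]]
[9.48, -9.24, -14.92, -0.01, 0.0, 2.72]
[33.23, -26.15, -14.9, -0.01, 0.0, 4.72]
[42.15, -44.07, -14.88, -0.01, 0.0, 8.32]
[46.49, -64.0, -11.86, -0.74, 1.91, 8.3]
[50.09, -72.24, -1.85, -2.19, 5.73, 8.12]
```

Emit:
apply_moves:
  rows:
    - [5, -5, -8, 0, 0, 1.4]
    - [9.5, -9.2, -15, 0, 0, 2.7]
    - [9.5, -9.2, -15, 0, 0, 2.7]
    - [14, -13, -15, 0, 0, 3.2]
    - [18, -16, -15, 0, 0, 3.6]
    - [22, -19, -15, 0, 0, 4]
    - [26, -22, -15, 0, 0, 4.4]
    - [30, -25, -15, 0, 0, 4.7]
    - [33, -28, -15, 0, 0, 5.5]
    - [36, -33, -15, 0, 0, 6.5]
    - [39, -37, -15, 0, 0, 7.3]
    - [41, -41, -15, 0, 0, 8]
    - [42, -44, -15, 0, 0, 8.3]
    - [42, -44, -15, 0, 0, 8.3]
    - [42, -44, -15, 0, 0, 8.3]
    - [42, -44, -15, 0, 0, 8.3]
  grip: 0

```text
t: 1.85
tool_pos: [0.4588, -0.0013, 0.3811]
tool_rot: [-3.103, 0.487, 0.001]
contact_force: [0.3, -0.3, -0.1]
opening: 0.0855
```

```bash
python3 - <<'E'
from h import *; from station import ctrl
o=ctrl.get_obs(); show(o)
rel(o,[((.44,.1,.38),tool(-18,80)),((.42,.2,.35),tool(-18,65)),((.42,.29,.25),tool(-18,50))])
E
```

```text
t 1.85 p [ 0.4588 -0.0013  0.3811] z [-0.  0. -1.] x [ 0.952 -0.307 -0.   ] q [-0.166 -0.394  1.762  0.     1.774  1.717] F [ 0.27 -0.32 -0.06] op 0.0855
[-4.9, -9.07, 0.12, -0.01, 2.0, 0.03]
[-9.87, -17.97, 3.12, -0.01, 5.0, 0.03]
[-12.62, -26.54, 13.13, -0.01, 8.0, 0.03]
```

Emit:
apply_moves:
  rows:
    - [-2.5, -4.5, 0, 0, 1, 0]
    - [-5, -9, 0, 0, 2, 0]
    - [-7.5, -13.5, 1.5, 0, 3.5, 0]
    - [-10, -18, 3, 0, 5, 0]
    - [-11, -21, 6, 0, 6, 0]
    - [-12, -24, 10, 0, 7, 0]
    - [-12.6, -26.5, 13, 0, 8, 0]
    - [-12.6, -26.5, 13, 0, 8, 0]
    - [-12.6, -26.5, 13, 0, 8, 0]
    - [-12.6, -26.5, 13, 0, 8, 0]

```text
t: 2.85
tool_pos: [0.4217, 0.2888, 0.2537]
tool_rot: [2.821, -0.448, 1.03]
contact_force: [-0.4, -0.6, 0.7]
opening: 0.0853
```

```bash
python3 - <<'E'
from h import *; from station import ctrl
o=ctrl.get_obs(); show(o)
d=ctrl.get_image("wrist"); cv2.imwrite("pics/c_wrist.png",d["color"])
P=[(.535,.2535,.036),(.535,.2535,.056),(.6285,.2233,.056)]
print(proj(d,P))
E
```

```text
t 2.85 p [0.4217 0.2888 0.2537] z [ 0.613 -0.197 -0.765] x [ 0.727 -0.238  0.644] q [ 0.766 -0.431  2.104 -0.661  1.179  2.821] F [-0.43 -0.62  0.74] op 0.0853
[[314.97689235 244.38642296]
 [314.81925193 237.16373156]
 [314.89036121 158.6040213 ]]
```

View pics/c_wrist.png

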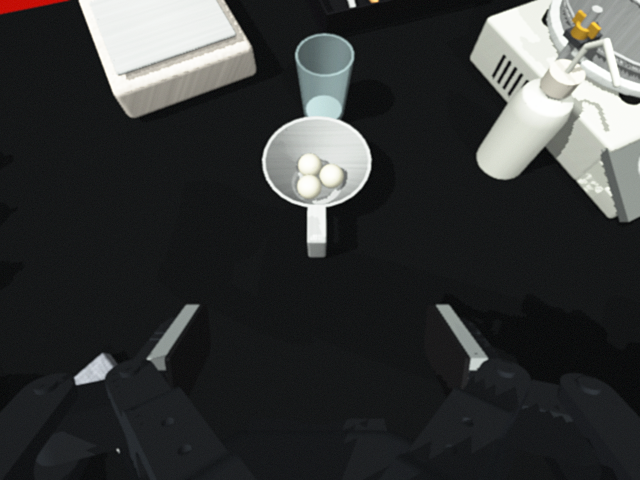

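```bash
cat > k.py <<'E'
import numpy as np
from scipy.spatial.transform import Rotation as Rot
from scipy.optimize import least_squares
def rots(q,s=(1,1)):
    y=lambda a:Rot.from_euler('y',a).as_matrix(); z=lambda a:Rot.from_euler('z',a).as_matrix()
    R1=z(q[0]);R2=R1@y(q[1]);R3=R2@y(q[2]);R4=R3@z(s[0]*q[3]);R5=R4@y(q[4]);R6=R5@z(s[1]*q[5])
    return R1,R2,R3,R5,R6
D=[([-1.278,.053,1.614,0,1.476,-.119],[.2501,-.5725,.2307]),([-.166,-.394,1.762,0,1.774,1.717],[.4588,-.0013,.3811]),([.766,-.431,2.104,-.661,1.179,2.821],[.4217,.2888,.2537])]
LO=np.array([-3.01,-1.01,.06,-1.02,.09,-3.14]);HI=np.array([3.01,2.22,2.58,4.17,2.62,3.14])
E
python3 - <<'E'
from k import *
from h import *
T=[tool(23.6,90),tool(-17.9,90)]
R=np.c_[np.array([.727,-.238,.644]),np.cross([.613,-.197,-.765],[.727,-.238,.644]),[.613,-.197,-.765]];T.append(R)
for s in [(1,1),(-1,1),(1,-1),(-1,-1)]:
    Cs=[rots(q,s)[4].T@t for (q,p),t in zip(D,T)]
    print(s,[c.round(2).tolist() for c in Cs])
# linear fit h, L1, L2, d, Lt
A=[];b=[]
for q,p in D:
    R1,R2,R3,R5,R6=rots(q)
    A.append(np.c_[[0,0,1],R2[:,2],R3[:,2],R1[:,1],R5[:,2]]);b.append(p)
x,res,rk,sv=np.linalg.lstsq(np.vstack(A),np.hstack(b),rcond=None);print(x,res,sv)
E
```

```text
(1, 1) [[[0.0, -1.0, -0.0], [1.0, 0.0, -0.0], [0.0, -0.0, 1.0]], [[-0.0, -1.0, 0.0], [1.0, -0.0, 0.0], [-0.0, 0.0, 1.0]], [[-0.0, -1.0, 0.0], [1.0, -0.0, -0.0], [0.0, 0.0, 1.0]]]
(-1, 1) [[[0.0, -1.0, -0.0], [1.0, 0.0, -0.0], [0.0, -0.0, 1.0]], [[-0.0, -1.0, 0.0], [1.0, -0.0, 0.0], [-0.0, 0.0, 1.0]], [[0.56, -0.83, -0.03], [0.31, 0.18, 0.93], [-0.77, -0.53, 0.36]]]
(1, -1) [[[0.24, -0.97, -0.0], [0.97, 0.24, 0.0], [0.0, -0.0, 1.0]], [[0.29, 0.96, 0.0], [-0.96, 0.29, -0.0], [-0.0, 0.0, 1.0]], [[0.6, -0.8, -0.0], [0.8, 0.6, -0.0], [0.0, 0.0, 1.0]]]
(-1, -1) [[[0.24, -0.97, -0.0], [0.97, 0.24, 0.0], [0.0, -0.0, 1.0]], [[0.29, 0.96, 0.0], [-0.96, 0.29, -0.0], [-0.0, 0.0, 1.0]], [[0.64, -0.56, 0.53], [-0.09, 0.64, 0.77], [-0.77, -0.53, 0.36]]]
[0.15851419 0.39347499 0.60340836 0.07116092 0.26251961] [0.00036924] [2.93932494 1.75912904 1.73234704 0.43780028 0.27044144]
```

```bash
python3 - <<'E'
from k import *
def fit(names):
    A=[];b=[]
    for q,p in D:
        R1,R2,R3,R5,R6=rots(q)
        d=dict(h=[0,0,1],L1=R2[:,2],L2=R3[:,2],d=R1[:,1],Lt=R5[:,2],a1=R1[:,0],a3=R3[:,0],a5=R5[:,0],ax2=R2[:,0],b=R5[:,1])
        A.append(np.c_[tuple(d[n] for n in names)]);b.append(p)
    A=np.vstack(A);b=np.hstack(b)
    x=np.linalg.lstsq(A,b,rcond=None)[0];print(names,x.round(4),np.abs(A@x-b).max().round(5))
B=["h","L1","L2","d","Lt"]
for e in [[],["a3"],["a1"],["a5"],["a1","a3"],["a5","a3"],["b"]]: fit(B+e)
E
```

```text
['h', 'L1', 'L2', 'd', 'Lt'] [0.1585 0.3935 0.6034 0.0712 0.2625] 0.0132
['h', 'L1', 'L2', 'd', 'Lt', 'a3'] [0.2364 0.4271 0.6101 0.0743 0.2793 0.0952] 0.00038
['h', 'L1', 'L2', 'd', 'Lt', 'a1'] [0.1583 0.3936 0.6013 0.0711 0.2623 0.0022] 0.01314
['h', 'L1', 'L2', 'd', 'Lt', 'a5'] [0.159  0.3926 0.608  0.0714 0.2618 0.005 ] 0.01323
['h', 'L1', 'L2', 'd', 'Lt', 'a1', 'a3'] [2.364e-01 4.271e-01 6.097e-01 7.430e-02 2.792e-01 4.000e-04 9.510e-02] 0.00033
['h', 'L1', 'L2', 'd', 'Lt', 'a5', 'a3'] [2.364e-01 4.270e-01 6.104e-01 7.430e-02 2.792e-01 4.000e-04 9.510e-02] 0.00038
['h', 'L1', 'L2', 'd', 'Lt', 'b'] [0.1627 0.391  0.6028 0.0639 0.2629 0.0079] 0.0128
```

```bash
cat >> k.py <<'E'
Cm=Rot.from_euler('z',np.pi/2).as_matrix()
def fk(q):
    R1,R2,R3,R5,R6=rots(q)
    p=.2364*np.array([0,0,1])+.4271*R2[:,2]+.6101*R3[:,2]+.0952*R3[:,0]+.0743*R1[:,1]+.2793*R5[:,2]
    return p,R6@Cm
def ik(p,R,q0):
    def f(q):
        P,Q=fk(q); return np.r_[(P-p)*5,Rot.from_matrix(Q.T@R).as_rotvec()]
    r=least_squares(f,np.clip(q0,LO+1e-3,HI-1e-3),bounds=(LO,HI)); return r.x,np.abs(r.fun).max()
E
python3 - <<'E'
from k import *; from h import *
J=np.array([.6285,.2233,0]); S=np.array([.659,-.2023,.172])
gp=np.array([-.098,0,.036]); lip=np.array([.063,0,.056])
flip=Rot.from_euler('z',np.pi).as_matrix()
def jp(az,th): # jug rot
    return Rot.from_euler('zy',[az,th],degrees=True).as_matrix() if 0 else Rot.from_euler('z',az,degrees=True).as_matrix()@Rot.from_euler('y',th,degrees=True).as_matrix()
for fl in (0,1):
  for al in (35,45,55):
    q=np.array([.766,-.431,2.104,-.661,1.179,2.821]) if not fl else np.array([.766,-.431,2.104,-.661,1.179,-.32])
    out=[]
    def go(az,th,g):
        global q
        R=tool(az,al+th)
        if fl: R=R@flip
        p=g+.019*R[:,2]
        q,e=ik(p,R,q); out.append((az,th,q.round(2).tolist(),round(e,3)))
    yaw=-18
    g0=J+jp(yaw,0)@gp
    go(yaw,0,g0+[0,0,.2]);go(yaw,0,g0)
    for az in (-18,0):
      for th,up in ((0,.3),(57,.1),(57,-.028),(70,-.028),(80,-.028),(90,-.028)):
        sx=jp(az,0)[:,0]; L=S+sx*.02+[0,0,up]
        Rj=jp(az,th); go(az,th,L+Rj@(gp-lip))
    print("flip",fl,"al",al); [print(o) for o in out]
E
```

```text
flip 0 al 35
(-18, 0, [0.6, -0.24, 2.1, -1.01, 0.87, 3.01], np.float64(0.0))
(-18, 0, [0.54, 0.06, 2.12, -1.02, 0.66, 3.14], np.float64(0.188))
(-18, 0, [-0.5, -0.74, 2.08, 0.2, 0.87, 1.33], np.float64(0.0))
(-18, 57, [-0.42, -0.02, 1.45, -0.0, 1.75, 1.47], np.float64(0.0))
(-18, 57, [-0.42, 0.02, 1.62, -0.0, 1.54, 1.47], np.float64(0.0))
(-18, 70, [-0.4, 0.22, 1.38, -0.02, 1.8, 1.48], np.float64(0.0))
(-18, 80, [-0.4, 0.38, 1.2, -0.04, 2.0, 1.48], np.float64(0.0))
(-18, 90, [-0.39, 0.55, 1.0, -0.05, 2.2, 1.48], np.float64(0.0))
(0, 0, [-0.79, -0.65, 2.03, 0.71, 1.1, 0.67], np.float64(0.0))
(0, 57, [-0.45, -0.01, 1.44, -0.02, 1.75, 1.11], np.float64(0.0))
(0, 57, [-0.45, 0.03, 1.61, -0.02, 1.54, 1.12], np.float64(0.0))
(0, 70, [-0.4, 0.22, 1.39, -0.1, 1.78, 1.16], np.float64(0.0))
(0, 80, [-0.36, 0.37, 1.21, -0.16, 1.97, 1.17], np.float64(0.0))
(0, 90, [-0.33, 0.54, 1.02, -0.23, 2.16, 1.17], np.float64(0.0))
flip 0 al 45
(-18, 0, [0.55, -0.24, 2.04, -0.74, 0.92, 2.78], np.float64(0.0))
(-18, 0, [0.54, 0.08, 2.12, -1.0, 0.66, 3.14], np.float64(0.034))
(-18, 0, [-0.49, -0.65, 1.97, 0.1
[... 3797 characters left out ...]
 -0.04, 2.08, -1.67], np.float64(0.0))
(-18, 57, [-0.4, 0.23, 1.42, -0.04, 1.87, -1.66], np.float64(0.0))
(-18, 70, [-0.39, 0.43, 1.19, -0.05, 2.13, -1.67], np.float64(0.0))
(-18, 80, [-0.39, 0.58, 1.01, -0.07, 2.33, -1.67], np.float64(0.0))
(-18, 90, [-0.38, 0.74, 0.83, -0.1, 2.53, -1.69], np.float64(0.0))
(0, 0, [-0.68, -0.49, 1.82, 0.38, 1.33, -2.25], np.float64(0.0))
(0, 57, [-0.4, 0.19, 1.26, -0.16, 2.05, -2.02], np.float64(0.0))
(0, 57, [-0.4, 0.23, 1.42, -0.15, 1.85, -1.98], np.float64(0.0))
(0, 70, [-0.36, 0.42, 1.2, -0.23, 2.09, -1.98], np.float64(0.0))
(0, 80, [-0.33, 0.57, 1.03, -0.31, 2.27, -2.01], np.float64(0.0))
(0, 90, [-0.31, 0.73, 0.86, -0.41, 2.46, -2.07], np.float64(0.0))
```

```bash
python3 - <<'E'
from h import *; from station import ctrl
o=ctrl.get_obs(); R=tool(-18,55); g=np.array([.535,.2535,.036])
print(g+.019*R[:,2])
rel(o,[(g+(.019-.1)*R[:,2],R),(g+(.019-.03)*R[:,2],R),(g+.019*R[:,2],R)])
E
```

```text
[0.54536457 0.25013235 0.02043611]
[-4.29, -0.08, 16.27, -0.03, -1.02, -0.03]
[-4.91, -0.06, 23.24, -0.03, -1.02, -0.03]
[-5.18, -0.05, 26.23, -0.03, -1.02, -0.03]
```

Emit:
apply_moves:
  rows:
    - [-1, 0, 3, 0, -0.3, 0]
    - [-2, 0, 7, 0, -0.6, 0]
    - [-3.2, 0, 11, 0, -0.8, 0]
    - [-4.3, -0.1, 14.5, 0, -1, 0]
    - [-4.3, -0.1, 16.3, 0, -1, 0]
    - [-4.3, -0.1, 16.3, 0, -1, 0]
    - [-4.3, -0.1, 16.3, 0, -1, 0]

```text
t: 3.6
tool_pos: [0.4927, 0.2676, 0.1044]
tool_rot: [2.875, -0.463, 0.914]
contact_force: [-0.6, -0.5, 0.4]
opening: 0.0854
```

```bash
python3 - <<'E'
from h import *; from station import ctrl
o=ctrl.get_obs(); show(o); R=tool(-18,55); g=np.array([.535,.2535,.036])
d=ctrl.get_image("wrist"); cv2.imwrite("pics/d_wrist.png",d["color"])
rel(o,[(g+.019*R[:,2],R)])
Jc=np.array([.6285,.2233,.0]);x=np.array([.951,-.309,0])
print(proj(d,[g,Jc-x*.104+[0,0,.056],Jc-x*.063+[0,0,.056],Jc+x*.063+[0,0,.056]]))
E
```

```text
t 3.6 p [0.4927 0.2676 0.1044] z [ 0.55  -0.175 -0.817] x [ 0.775 -0.258  0.577] q [ 0.59  -0.156  2.128 -0.636  0.863  2.827] F [-0.58 -0.51  0.4 ] op 0.0854
[-0.31, 0.07, 10.06, -0.04, -0.05, -0.07]
[[315.63619797 253.01053487]
 [315.0034666  253.02750727]
 [314.94037028 189.28881955]
 [314.78405966  31.38684564]]
```

View pics/d_wrist.png

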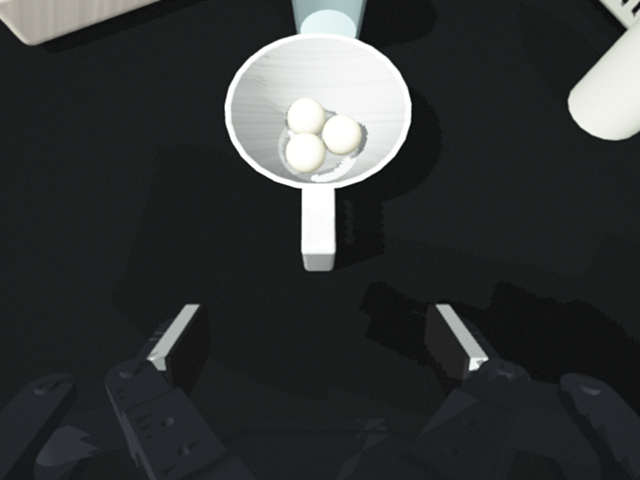

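Emit:
apply_moves:
  rows:
    - [0, 0.1, 2.5, 0, 0, 0]
    - [-0.1, 0.1, 5, 0, 0, 0]
    - [-0.2, 0.1, 7, 0, 0, 0]
    - [-0.3, 0.1, 9, 0, 0, 0]
    - [-0.3, 0.1, 10, 0, 0, 0]
    - [-0.3, 0.1, 10, 0, 0, 0]
    - [-0.3, 0.1, 10, 0, 0, 0]
    - [-0.3, 0.1, 10, 0, 0, 0]

```text
t: 4.45
tool_pos: [0.5455, 0.2513, 0.0231]
tool_rot: [2.876, -0.462, 0.919]
contact_force: [0.9, 0.4, -0.6]
opening: 0.0855
```

```bash
python3 - <<'E'
from h import *; from station import ctrl
o=ctrl.get_obs(); show(o)
R=Rot.from_rotvec(o["tool_rot"]).as_matrix();print("grasp pt",o["tool_pos"]-.019*R[:,2])
d=ctrl.get_image("wrist"); cv2.imwrite("pics/e_wrist.png",d["color"])
E
```

```text
t 4.45 p [0.5455 0.2513 0.0231] z [ 0.552 -0.173 -0.816] x [ 0.774 -0.258  0.579] q [ 0.502  0.065  2.082 -0.731  0.675  2.9  ] F [ 0.92  0.36 -0.65] op 0.0855
grasp pt [0.535018   0.25461984 0.03862406]
```

View pics/e_wrist.png

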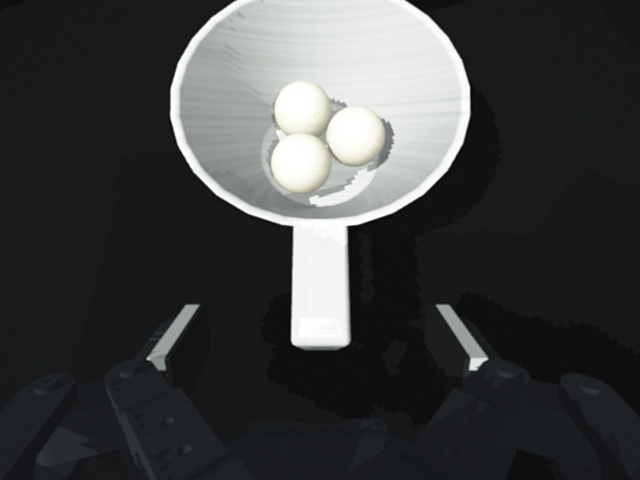

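Emit:
apply_moves:
  rows:
    - [0, 0.1, 0.2, 0, 0, 0]
    - [0, 0.1, 0.2, 0, 0, 0]
    - [0, 0.1, 0.2, 0, 0, 0]

```text
t: 4.8
tool_pos: [0.5462, 0.25, 0.0215]
tool_rot: [2.876, -0.462, 0.919]
contact_force: [-0.4, 0.3, 0.5]
opening: 0.0852
```

Emit:
apply_moves:
  rows:
    - [0, 0, 0, 0, 0, 0]
    - [0, 0, 0, 0, 0, 0]
    - [0, 0, 0, 0, 0, 0]
    - [0, 0, 0, 0, 0, 0]
    - [0, 0, 0, 0, 0, 0]
    - [0, 0, 0, 0, 0, 0]
    - [0, 0, 0, 0, 0, 0]
    - [0, 0, 0, 0, 0, 0]
    - [0, 0, 0, 0, 0, 0]
    - [0, 0, 0, 0, 0, 0]
  grip: 1
  squeeze: 100

```text
t: 5.8
tool_pos: [0.5462, 0.25, 0.0216]
tool_rot: [2.876, -0.462, 0.919]
contact_force: [-2.3, -0.5, 2.8]
opening: 0.0182
```

```bash
python3 - <<'E'
from h import *; from station import ctrl
o=ctrl.get_obs(); show(o)
R=Rot.from_rotvec(o["tool_rot"]).as_matrix();print("grasp pt",o["tool_pos"]-.019*R[:,2])
d=ctrl.get_image("wrist"); cv2.imwrite("pics/f_wrist.png",d["color"])
E
```

```text
t 5.8 p [0.5462 0.25   0.0216] z [ 0.552 -0.173 -0.815] x [ 0.774 -0.258  0.579] q [ 0.499  0.068  2.082 -0.733  0.671  2.901] F [-2.3  -0.46  2.78] op 0.0182
grasp pt [0.53570586 0.25329228 0.03708701]
```

View pics/f_wrist.png

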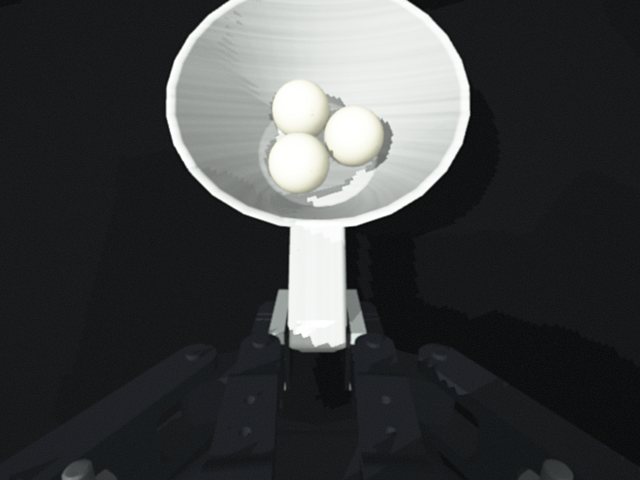

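Emit:
apply_moves:
  rows:
    - [0.3, 0, -0.4, 0, 0, 0]
    - [1, 0, -1.4, 0, 0, 0]
    - [2, 0, -2.8, 0, 0, 0]
    - [3, 0, -4.2, 0, 0, 0]
    - [3, 0, -4.2, 0, 0, 0]

```text
t: 6.35
tool_pos: [0.548, 0.2507, 0.0769]
tool_rot: [2.877, -0.464, 0.927]
contact_force: [0.6, -0.1, -2.0]
opening: 0.0183
```

```bash
python3 - <<'E'
from h import *; from station import ctrl
o=ctrl.get_obs(); show(o); print(o["wrist_torque"])
d=ctrl.get_image("wrist"); cv2.imwrite("pics/g_wrist.png",d["color"])
d=ctrl.get_image("scene"); cv2.imwrite("pics/g_scene.png",cv2.resize(d["color"][260:400,260:460],None,fx=4,fy=4))
E
```

```text
t 6.35 p [0.548  0.2507 0.0769] z [ 0.557 -0.17  -0.813] x [ 0.771 -0.26   0.582] q [ 0.499 -0.034  2.071 -0.653  0.752  2.796] F [ 0.56 -0.09 -1.99] op 0.0183
[1.93892664e-01 6.45902933e-01 3.60554790e-04]
```

View pics/g_wrist.png

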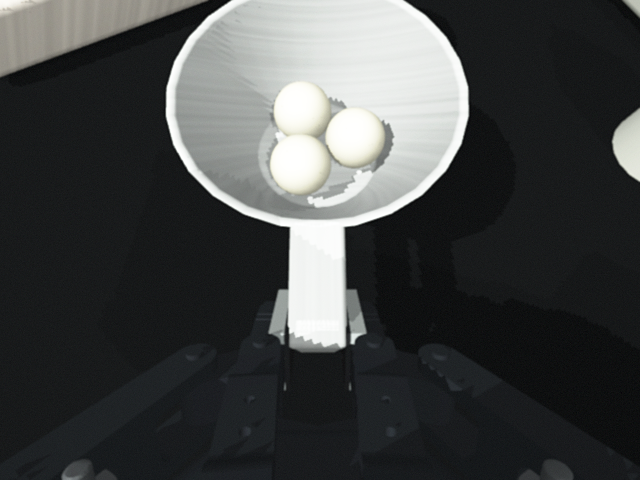

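View pics/g_scene.png

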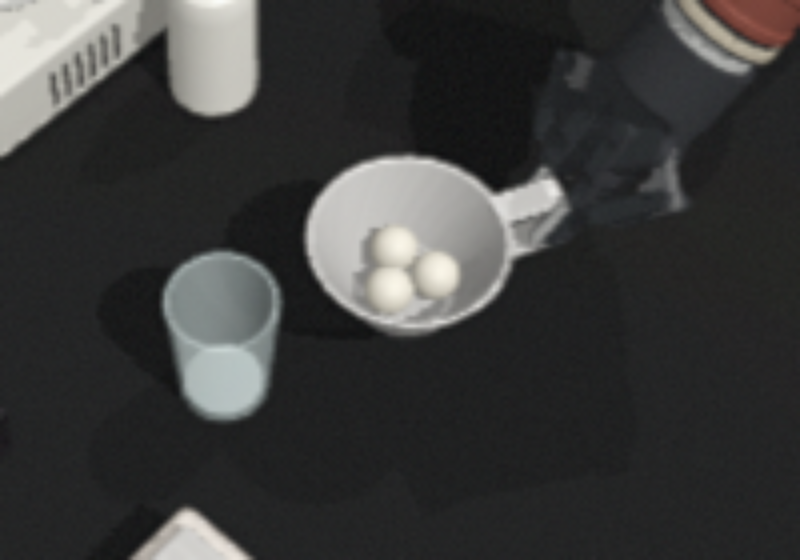

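```bash
cat > j.py <<'E'
from h import *; from k import *
_Rg=Rot.from_rotvec([2.876,-.462,.919]).as_matrix(); _pg=np.array([.5462,.25,.0216])
_yaw=np.arctan2(_Rg[1,0],_Rg[0,0]); 
_Rj=Rot.from_euler('z',_yaw).as_matrix()
_c=np.array([.6285,.2233,0]); _y=_Rj[:,1]; _c=_c-_y*(_y@(_c-_pg))
TR=_Rg.T@_Rj; TP=_Rg.T@(_c-_pg)   # jug foot centre in tool
lip=np.array([.063,0,.056])
def jrot(az,th): return Rot.from_euler('z',az,degrees=True).as_matrix()@Rot.from_euler('y',th,degrees=True).as_matrix()
def tl(az,th,L):   # tool pose for lip at L
    Rj=jrot(az,th); foot=np.array(L)-Rj@lip; R=Rj@TR.T; return foot-R@TP,R
def jug(o):
    R=Rot.from_rotvec(o["tool_rot"]).as_matrix(); p=np.array(o["tool_pos"]); Rj=R@TR; f=p+R@TP
    print("lip",(f+Rj@lip).round(4),"foot",f.round(4),"az",round(np.degrees(np.arctan2(-Rj[0,1],Rj[1,1])),2),"tilt",round(np.degrees(np.arccos(Rj[2,2])),2)); return f+Rj@lip
S=np.array([.659,-.2023,.172])
E
python3 - <<'E'
from j import *; from station import ctrl
print("yaw",np.degrees(_yaw) if 0 else None, "c",TP)
o=ctrl.get_obs(); show(o); L0=jug(o); q=o["q"]
L1=L0.copy();L1[2]=.315
W=[]
for i in range(1,8): W.append((-18.4,0,L0+(L1-L0)*i/7))
x=jrot(-18.4,0)[:,0]; L2=S+.02*x; L2[2]=.315
n=11
for i in range(1,n+1): W.append((-18.4,0,L1+(L2-L1)*i/n))
T=[tl(*w) for w in W]
for (p,R) in T: q,e=ik(p,R,q); print(q.round(2),round(e,3))
rel(o,T)
E
```

```text
yaw None c [0.05806029 0.00073484 0.06768077]
t 6.45 p [0.5462 0.2496 0.0736] z [ 0.553 -0.172 -0.815] x [ 0.773 -0.259  0.579] q [ 0.499 -0.031  2.074 -0.654  0.753  2.797] F [-0.42 -1.2  -3.59] op 0.0187
lip [0.688  0.2022 0.108 ] foot [0.6283 0.2222 0.052 ] az -18.46 tilt 0.06
[ 0.5  -0.08  2.06 -0.62  0.8   2.74] 0.0
[ 0.5  -0.13  2.05 -0.59  0.85  2.7 ] 0.0
[ 0.5  -0.16  2.03 -0.56  0.9   2.66] 0.0
[ 0.5  -0.2   2.01 -0.54  0.95  2.62] 0.0
[ 0.5  -0.23  1.98 -0.52  1.    2.58] 0.0
[ 0.5  -0.25  1.95 -0.5   1.04  2.55] 0.0
[ 0.5  -0.27  1.92 -0.49  1.09  2.52] 0.0
[ 0.43 -0.33  1.96 -0.46  1.07  2.45] 0.0
[ 0.35 -0.39  2.01 -0.42  1.05  2.36] 0.0
[ 0.27 -0.44  2.04 -0.37  1.03  2.27] 0.0
[ 0.18 -0.49  2.07 -0.32  1.02  2.17] 0.0
[ 0.09 -0.52  2.1  -0.27  1.    2.06] 0.0
[-0.   -0.55  2.12 -0.21  0.99  1.95] 0.0
[-0.1  -0.57  2.13 -0.14  0.98  1.83] 0.0
[-0.2  -0.58  2.13 -0.07  0.97  1.71] 0.0
[-0.29 -0.58  2.13 -0.01  0.97  1.6 ] 0.0
[-0.39 -0.56  2.12  0.06  0.97  1.48] 0.0
[-0.48 -0.54  2.11  0.12  0.96  1.37] 0.0
[1.71, -0.01, -2.41, -0.0, -0.0, -0.02]
[3.42, -0.04, -4.83, -0.0, -0.0, -0.02]
[5.14, -0.07, -7.24, -0.0, -0.0, -0.02]
[6.85, -0.1, -9.65, -0.0, -0.0, -0.02]
[8.56, -0.13, -12.06, -0.0, -0.0, -0.02]
[10.27, -0.16, -14.47, -0.0, -0.0, -0.02]
[11.98, -0.18, -16.88, -0.0, -0.0, -0.02]
[12.88, 3.39, -16.29, -0.0, -0.0, -0.02]
[13.78, 6.97, -15.69, -0.0, -0.0, -0.02]
[14.67, 10.55, -15.1, -0.0, -0.0, -0.02]
[15.57, 14.13, -14.51, -0.0, -0.0, -0.02]
[16.46, 17.71, -13.92, -0.0, -0.0, -0.02]
[17.36, 21.29, -13.32, -0.0, -0.0, -0.02]
[18.25, 24.86, -12.73, -0.0, -0.0, -0.02]
[19.15, 28.44, -12.14, -0.0, -0.0, -0.02]
[20.05, 32.02, -11.55, -0.0, -0.0, -0.02]
[20.94, 35.6, -10.95, -0.0, -0.0, -0.02]
[21.84, 39.18, -10.36, -0.0, -0.0, -0.02]
```

Emit:
apply_moves:
  rows:
    - [0.8, 0, -1.1, 0, 0, 0]
    - [2.4, 0, -3.4, 0, 0, 0]
    - [4.3, -0.1, -6, 0, 0, 0]
    - [6.3, -0.1, -8.9, 0, 0, 0]
    - [8.3, -0.1, -11.7, 0, 0, 0]
    - [10.3, -0.2, -14.5, 0, 0, 0]
    - [11.6, -0.2, -16.3, 0, 0, 0]
    - [12, -0.2, -16.9, 0, 0, 0]
    - [12, 0.8, -16.9, 0, 0, 0]
    - [12.5, 2.4, -16.5, 0, 0, 0]
    - [13, 4.6, -16.1, 0, 0, 0]
    - [13.8, 7, -15.7, 0, 0, 0]
    - [14.5, 9.8, -15.2, 0, 0, 0]
    - [15.2, 12.6, -14.7, 0, 0, 0]
    - [16, 15.5, -14.2, 0, 0, 0]
    - [16.7, 18.5, -13.8, 0, 0, 0]
    - [17.4, 21.3, -13.3, 0, 0, 0]
    - [18.1, 24.2, -12.8, 0, 0, 0]
    - [18.8, 27, -12.4, 0, 0, 0]
    - [19.5, 29.8, -11.9, 0, 0, 0]

```text
t: 8.45
tool_pos: [0.5367, -0.0649, 0.2766]
tool_rot: [2.879, -0.463, 0.911]
contact_force: [0.2, 1.0, -1.3]
opening: 0.0184
```

```bash
python3 - <<'E'
from j import *; from station import ctrl
o=ctrl.get_obs(); show(o); L0=jug(o); q=o["q"]
x=jrot(-18.4,0)[:,0]; L2=S+.02*x; L2[2]=.315
T=[tl(-18.4,0,L2)]
n=6
for i in range(1,n+1):
    L=L2.copy(); L[2]=.315-.085*i/n; T.append(tl(-18.4,57*i/n,L))
for (p,R) in T: q,e=ik(p,R,q); print(q.round(2),round(e,3))
rel(o,T)
E
```

```text
t 8.45 p [ 0.5367 -0.0649  0.2766] z [ 0.548 -0.172 -0.819] x [ 0.776 -0.259  0.574] q [-0.238 -0.582  2.141 -0.046  0.972  1.665] F [ 0.23  0.97 -1.35] op 0.0184
lip [ 0.6787 -0.1124  0.3102] foot [ 0.6186 -0.0923  0.2545] az -18.48 tilt 0.31
[-0.48 -0.54  2.11  0.12  0.96  1.37] 0.0
[-0.46 -0.45  1.99  0.08  1.15  1.41] 0.0
[-0.45 -0.34  1.86  0.05  1.33  1.44] 0.0
[-0.44 -0.22  1.73  0.02  1.51  1.45] 0.0
[-0.43 -0.08  1.6   0.01  1.68  1.47] 0.0
[-0.42  0.05  1.46 -0.01  1.84  1.47] 0.0
[-0.41  0.2   1.32 -0.02  2.01  1.48] 0.0
[2.69, 9.18, 1.3, 0.01, 0.06, -0.01]
[3.02, 9.17, 0.19, 0.01, -1.84, 0.01]
[3.71, 9.16, -0.69, 0.01, -3.74, 0.03]
[4.72, 9.16, -1.31, 0.01, -5.64, 0.05]
[6.0, 9.15, -1.59, 0.01, -7.54, 0.07]
[7.49, 9.15, -1.51, 0.01, -9.44, 0.09]
[9.12, 9.16, -1.04, 0.01, -11.34, 0.11]
```

Emit:
apply_moves:
  rows:
    - [0.8, 2.8, 0.4, 0, 0, 0]
    - [1.6, 5.4, 0.8, 0, 0, 0]
    - [2.2, 7.6, 1.1, 0, 0, 0]
    - [2.6, 8.8, 1.3, 0, 0, 0]
    - [2.7, 9.2, 1.3, 0, 0, 0]
    - [2.8, 9.2, 0.8, 0, -0.6, 0]
    - [3, 9.2, 0.2, 0, -1.8, 0]
    - [3.3, 9.2, -0.3, 0, -2.8, 0]
    - [3.7, 9.2, -0.7, 0, -3.7, 0]
    - [4.2, 9.2, -1, 0, -4.7, 0]
    - [4.7, 9.2, -1.3, 0, -5.6, 0]
    - [5.3, 9.2, -1.5, 0, -6.6, 0.1]
    - [6, 9.2, -1.6, 0, -7.5, 0.1]
    - [6.7, 9.2, -1.6, 0, -8.5, 0.1]
    - [7.5, 9.2, -1.5, 0, -9.4, 0.1]
    - [7.5, 9.2, -1.5, 0, -9.4, 0.1]
    - [7.5, 9.2, -1.5, 0, -9.4, 0.1]
    - [7.5, 9.2, -1.5, 0, -9.4, 0.1]

```text
t: 10.25
tool_pos: [0.5574, -0.1687, 0.3307]
tool_rot: [-3.042, 0.496, 0.316]
contact_force: [-1.0, 0.1, -2.3]
opening: 0.0183
```

```bash
python3 - <<'E'
from j import *; from station import ctrl
o=ctrl.get_obs(); show(o); L0=jug(o)
for n in ("scene","top","wrist"):
    d=ctrl.get_image(n); cv2.imwrite(f"pics/i_{n}.png",d["color"])
    print(n,proj(d,[L0]))
    if n=="scene": cv2.imwrite("pics/i_s.png",cv2.resize(d["color"][100:310,170:360],None,fx=3.2,fy=2.8))
    if n=="top": cv2.imwrite("pics/i_t.png",cv2.resize(d["color"][120:290,290:460],None,fx=3.5,fy=3.5))
E
```

```text
t 10.25 p [ 0.5574 -0.1687  0.3307] z [-0.193  0.075 -0.978] x [ 0.928 -0.31  -0.207] q [-0.417  0.05   1.462 -0.01   1.838  1.475] F [-0.97  0.08 -2.35] op 0.0183
lip [ 0.6775 -0.2088  0.2441] foot [ 0.598  -0.1823  0.2524] az -18.45 tilt 47.31
scene [[241.19628119 196.88408849]]
top [[391.35009316 181.95040336]]
wrist [[314.86462265 -22.98133981]]
```

View pics/i_s.png

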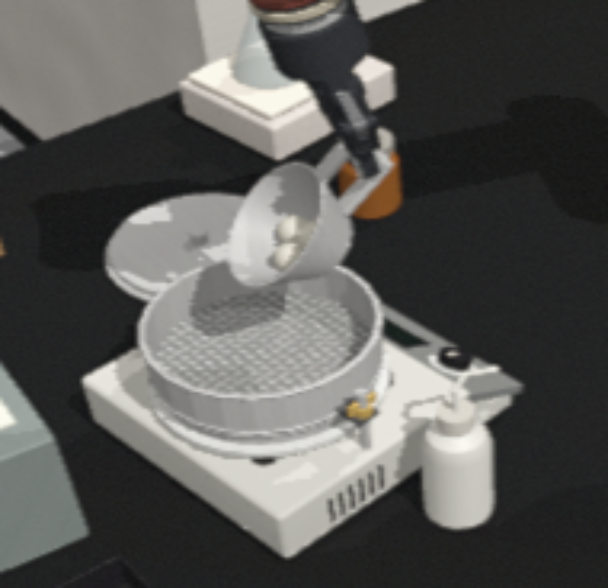

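View pics/i_t.png

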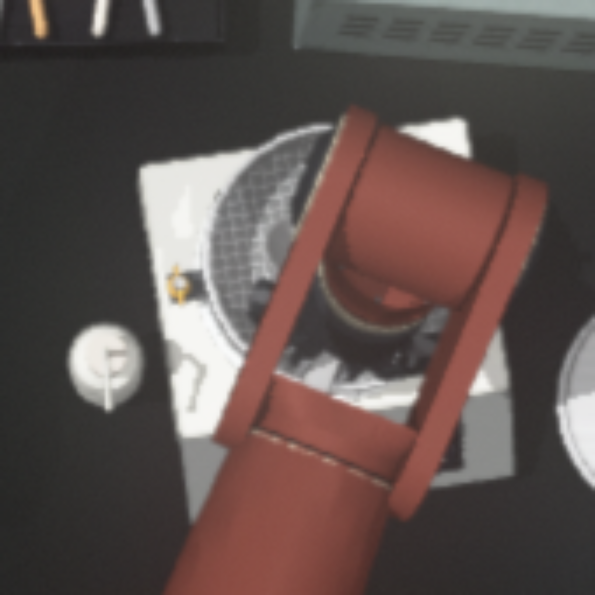

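View pics/i_wrist.png

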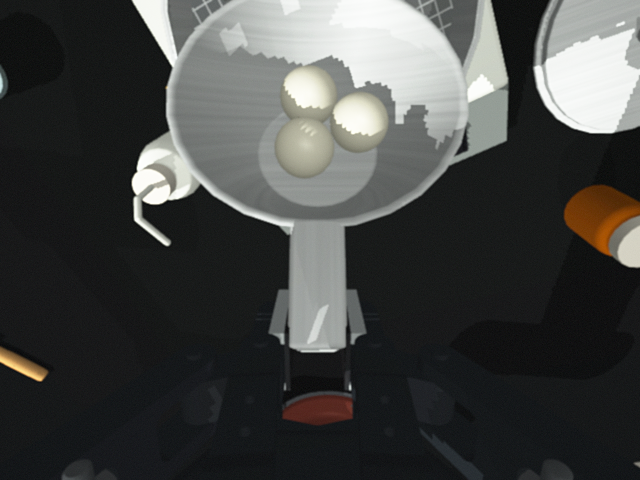

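```bash
python3 - <<'E'
from j import *; from station import ctrl
o=ctrl.get_obs(); L0=jug(o); q=o["q"]
x=jrot(-18.4,0)[:,0]; L2=S+.02*x
T=[]
for th,z in [(52,.235),(57,.235),(57,.19),(57,.144)]:
    L=L2.copy(); L[2]=z; T.append(tl(-18.4,th,L))
for (p,R) in T: q,e=ik(p,R,q); print(q.round(2),round(e,3))
rel(o,T)
E
```

```text
lip [ 0.6777 -0.2091  0.2451] foot [ 0.5981 -0.1825  0.2534] az -18.47 tilt 47.25
[-0.41  0.12  1.39 -0.02  1.92  1.48] 0.0
[-0.41  0.2   1.31 -0.02  2.02  1.48] 0.0
[-0.41  0.21  1.37 -0.02  1.94  1.48] 0.0
[-0.41  0.23  1.42 -0.02  1.87  1.48] 0.0
[0.75, -0.04, -0.17, 0.0, -0.95, -0.01]
[1.42, -0.05, -1.33, 0.0, -1.95, 0.01]
[2.34, -0.01, 3.07, 0.0, -1.95, 0.01]
[3.29, 0.04, 7.57, 0.0, -1.95, 0.01]
```

Emit:
apply_moves:
  rows:
    - [0.2, 0, 0, 0, -0.3, 0]
    - [0.5, 0, -0.1, 0, -0.6, 0]
    - [0.8, 0, -0.2, 0, -1, 0]
    - [1, 0, -0.5, 0, -1.3, 0]
    - [1.2, 0, -0.9, 0, -1.6, 0]
    - [1.4, 0, -1.3, 0, -1.9, 0]
    - [1.4, 0, -1.3, 0, -1.9, 0]
    - [1.4, 0, -1.3, 0, -1.9, 0]
    - [1.4, 0, -1.3, 0, -1.9, 0]

```text
t: 11.3
tool_pos: [0.5729, -0.1742, 0.3413]
tool_rot: [-2.981, 0.485, 0.56]
contact_force: [-0.8, -0.2, -2.1]
opening: 0.0188
```

```bash
python3 - <<'E'
from j import *; from station import ctrl
o=ctrl.get_obs(); L0=jug(o); q=o["q"]
x=jrot(-18.4,0)[:,0]; L2=S+.02*x
T=[]
for th,z in [(57,.19),(57,.144)]:
    L=L2.copy(); L[2]=z; T.append(tl(-18.4,th,L))
rel(o,T)
d=ctrl.get_image("wrist"); cv2.imwrite("pics/k_w.png",d["color"])
d=ctrl.get_image("scene");cv2.imwrite("pics/k_s.png",cv2.resize(d["color"][130:290,180:340],None,fx=4,fy=3.7))
E
```

```text
lip [ 0.678  -0.2091  0.2352] foot [ 0.6008 -0.1834  0.2571] az -18.37 tilt 56.75
[1.66, -0.0, 4.15, 0.0, -0.05, 0.01]
[3.33, 0.04, 8.43, 0.0, -0.05, 0.01]
```

View pics/k_s.png

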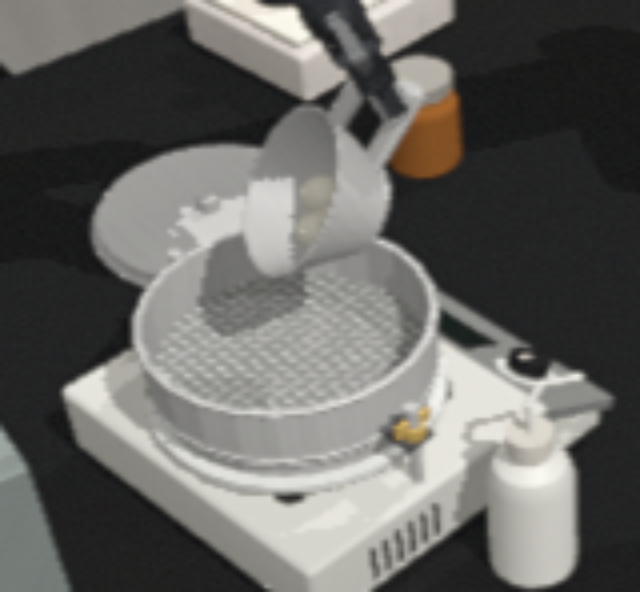

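View pics/k_w.png

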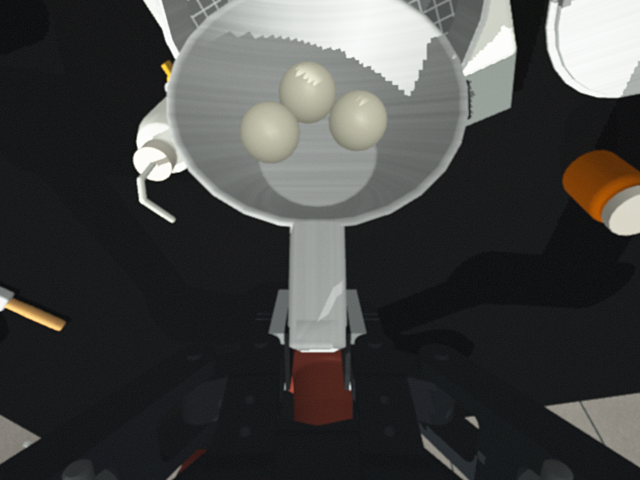

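Emit:
apply_moves:
  rows:
    - [0.2, 0, 0.5, 0, 0, 0]
    - [0.5, 0, 1.3, 0, 0, 0]
    - [0.9, 0, 2.2, 0, 0, 0]
    - [1.3, 0, 3.2, 0, 0, 0]
    - [1.7, 0, 4.2, 0, 0, 0]
    - [2, 0, 5, 0, 0, 0]
    - [2.3, 0, 5.8, 0, 0, 0]
    - [2.6, 0, 6.6, 0, 0, 0]
    - [2.9, 0, 7.3, 0, 0, 0]
    - [3.1, 0, 8, 0, 0, 0]
    - [3.3, 0, 8.4, 0, 0, 0]
    - [3.3, 0, 8.4, 0, 0, 0]
    - [3.3, 0, 8.4, 0, 0, 0]

```text
t: 12.7
tool_pos: [0.5733, -0.1734, 0.2514]
tool_rot: [-2.981, 0.485, 0.56]
contact_force: [-0.0, -1.2, -2.8]
opening: 0.0184
```

```bash
python3 - <<'E'
from j import *; from station import ctrl
o=ctrl.get_obs(); show(o); L0=jug(o); q=o["q"]
print((L0-S)*1000)
L=S+.02*jrot(-18.4,0)[:,0]; L[2]=.144
T=[]
for th in (60,63,66,69,72,76,80): T.append(tl(-18.4,th,L))
for (p,R) in T: q,e=ik(p,R,q); print(q.round(2),round(e,3))
rel(o,T)
d=ctrl.get_image("wrist"); cv2.imwrite("pics/l_w.png",d["color"])
d=ctrl.get_image("scene");cv2.imwrite("pics/l_s.png",cv2.resize(d["color"][130:290,180:340],None,fx=4,fy=3.7))
E
```

```text
t 12.7 p [ 0.5733 -0.1734  0.2514] z [-0.342  0.125 -0.931] x [ 0.884 -0.294 -0.364] q [-0.408  0.227  1.42  -0.022  1.867  1.483] F [-0.03 -1.21 -2.79] op 0.0184
lip [ 0.6784 -0.2083  0.1453] foot [ 0.6012 -0.1827  0.1673] az -18.37 tilt 56.72
[ 19.44287617  -6.00951988 -26.67867803]
[-0.41  0.27  1.37 -0.03  1.93  1.48] 0.0
[-0.4   0.32  1.32 -0.03  1.99  1.49] 0.0
[-0.4   0.36  1.26 -0.03  2.05  1.49] 0.0
[-0.4   0.41  1.21 -0.04  2.11  1.49] 0.0
[-0.4   0.46  1.16 -0.04  2.17  1.49] 0.0
[-0.4   0.52  1.08 -0.05  2.25  1.48] 0.0
[-0.39  0.58  1.01 -0.06  2.33  1.48] 0.0
[0.37, 0.03, -0.67, 0.0, -0.66, 0.01]
[0.74, 0.02, -1.38, 0.0, -1.26, 0.02]
[1.14, 0.02, -2.08, 0.0, -1.86, 0.02]
[1.58, 0.01, -2.75, 0.0, -2.46, 0.03]
[2.06, 0.0, -3.4, 0.0, -3.06, 0.04]
[2.74, -0.0, -4.22, 0.0, -3.86, 0.05]
[3.48, -0.01, -5.0, 0.0, -4.66, 0.05]
```

View pics/l_s.png

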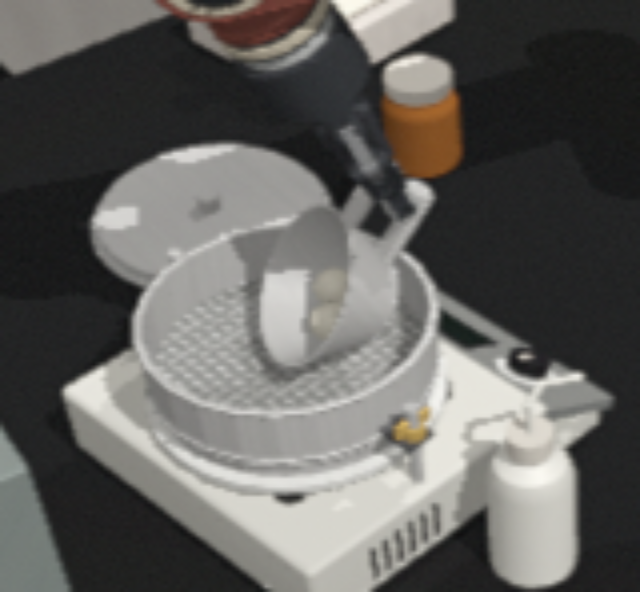

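View pics/l_w.png

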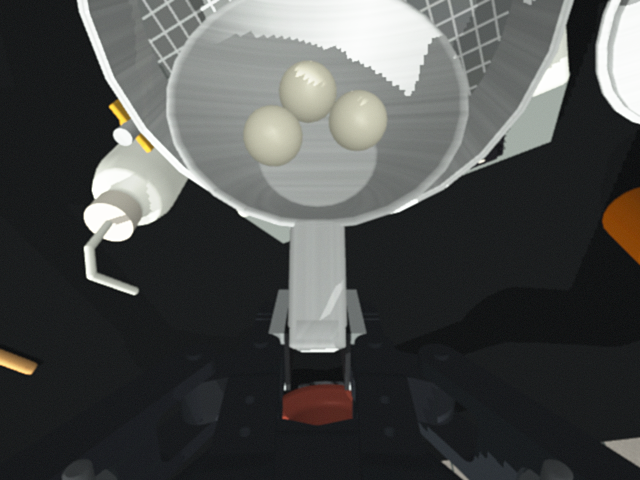

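Emit:
apply_moves:
  rows:
    - [0.1, 0, -0.2, 0, -0.2, 0]
    - [0.2, 0, -0.4, 0, -0.4, 0]
    - [0.4, 0, -0.7, 0, -0.6, 0]
    - [0.5, 0, -0.9, 0, -0.8, 0]
    - [0.6, 0, -1.1, 0, -1, 0]
    - [0.7, 0, -1.4, 0, -1.2, 0]
    - [0.8, 0, -1.5, 0, -1.3, 0]
    - [0.9, 0, -1.6, 0, -1.4, 0]
    - [0.9, 0, -1.7, 0, -1.5, 0]
    - [1, 0, -1.8, 0, -1.6, 0]
    - [1, 0, -1.9, 0, -1.7, 0]
    - [1.1, 0, -2, 0, -1.8, 0]
    - [1.2, 0, -2.1, 0, -1.9, 0]
    - [1.2, 0, -2.2, 0, -2, 0]
    - [1.3, 0, -2.3, 0, -2.1, 0]
    - [1.4, 0, -2.4, 0, -2.2, 0]
    - [1.4, 0, -2.5, 0, -2.3, 0]
    - [1.5, 0, -2.6, 0, -2.4, 0]

```text
t: 14.6
tool_pos: [0.5956, -0.1811, 0.2707]
tool_rot: [-2.878, 0.467, 0.86]
contact_force: [0.7, 0.7, -1.7]
opening: 0.0184
```

```bash
python3 - <<'E'
from j import *; from station import ctrl
o=ctrl.get_obs(); show(o); L0=jug(o); q=o["q"]
L=S+.02*jrot(-18.4,0)[:,0]; L[2]=.144
T=[]
for th in (70,72,74,76,78,80,84): T.append(tl(-18.4,th,L))
rel(o,T)
d=ctrl.get_image("wrist"); cv2.imwrite("pics/m_w.png",d["color"])
d=ctrl.get_image("scene");cv2.imwrite("pics/m_s.png",cv2.resize(d["color"][130:290,180:340],None,fx=4,fy=3.7))
E
```

```text
t 14.6 p [ 0.5956 -0.1811  0.2707] z [-0.519  0.183 -0.835] x [ 0.793 -0.261 -0.55 ] q [-0.4    0.405  1.215 -0.038  2.103  1.483] F [ 0.72  0.67 -1.74] op 0.0184
lip [ 0.6776 -0.208   0.1439] foot [ 0.6064 -0.1845  0.1823] az -18.25 tilt 68.72
[0.17, 0.01, -0.35, 0.01, -0.26, 0.03]
[0.4, 0.01, -0.84, 0.01, -0.66, 0.04]
[0.64, 0.0, -1.32, 0.01, -1.06, 0.04]
[0.89, -0.0, -1.79, 0.01, -1.46, 0.05]
[1.17, -0.01, -2.25, 0.01, -1.86, 0.05]
[1.46, -0.01, -2.7, 0.01, -2.26, 0.05]
[2.08, -0.02, -3.57, 0.01, -3.06, 0.06]
```

View pics/m_s.png

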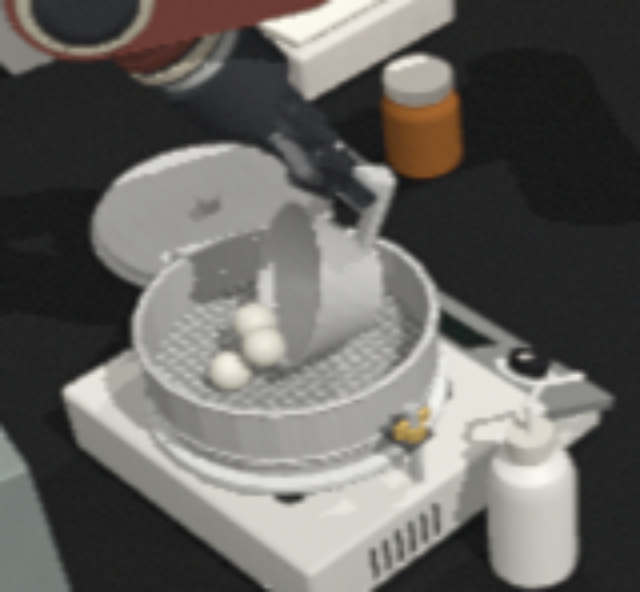

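View pics/m_w.png

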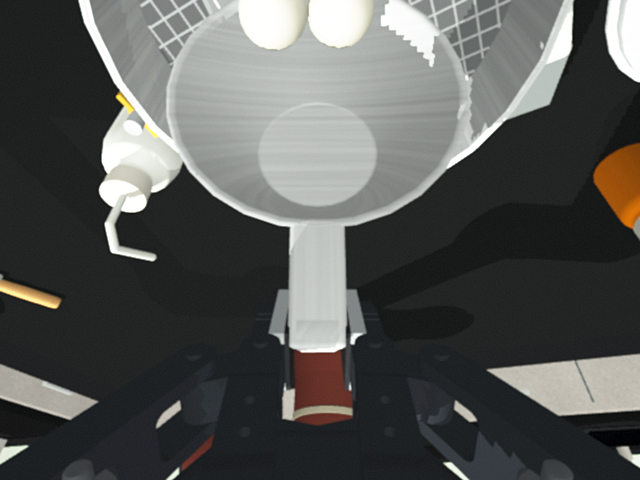

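Emit:
apply_moves:
  rows:
    - [0, 0, 0, 0, 0, 0]
    - [0, 0, 0, 0, 0, 0]
    - [0, 0, 0, 0, 0, 0]
    - [0.1, 0, -0.2, 0, -0.1, 0]
    - [0.2, 0, -0.4, 0, -0.3, 0]
    - [0.3, 0, -0.6, 0, -0.5, 0]
    - [0.4, 0, -0.9, 0, -0.7, 0]
    - [0.5, 0, -1.1, 0, -0.9, 0]
    - [0.6, 0, -1.4, 0, -1.1, 0]
    - [0.8, 0, -1.6, 0, -1.3, 0]
    - [0.9, 0, -1.8, 0, -1.5, 0]
    - [0.9, 0, -1.8, 0, -1.5, 0]
    - [0.9, 0, -1.8, 0, -1.5, 0]
    - [0.9, 0, -1.8, 0, -1.5, 0]

```text
t: 16.1
tool_pos: [0.6122, -0.1868, 0.2808]
tool_rot: [-2.799, 0.453, 1.039]
contact_force: [0.5, 1.2, -0.9]
opening: 0.0185
```

```bash
python3 - <<'E'
from j import *; from station import ctrl
o=ctrl.get_obs(); show(o); L0=jug(o)
d=ctrl.get_image("wrist"); cv2.imwrite("pics/n_w.png",d["color"])
d=ctrl.get_image("scene");cv2.imwrite("pics/n_s.png",cv2.resize(d["color"][130:290,180:340],None,fx=4,fy=3.7))
E
```

```text
t 16.1 p [ 0.6122 -0.1868  0.2808] z [-0.617  0.216 -0.757] x [ 0.719 -0.235 -0.654] q [-0.395  0.523  1.08  -0.05   2.25   1.479] F [ 0.55  1.23 -0.93] op 0.0185
lip [ 0.6779 -0.2081  0.1438] foot [ 0.6119 -0.1865  0.1916] az -18.19 tilt 76.19
```

View pics/n_s.png

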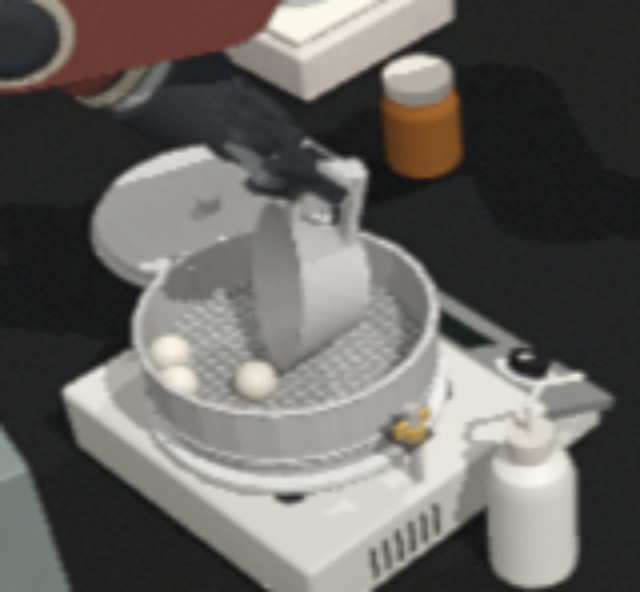

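View pics/n_w.png

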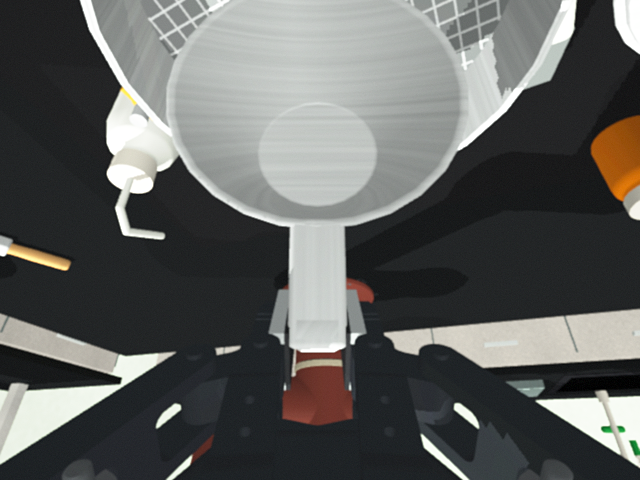

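```bash
python3 - <<'E'
from j import *; from station import ctrl
o=ctrl.get_obs(); L0=jug(o); q=o["q"]
W=[(-18.2,76.2,L0+[0,0,.04]),(-18.2,76.2,L0+[0,0,.09])]
for th in (60,40,20,0): W.append((-18.4,th,np.r_[L0[:2],.235+.08*(76-th)/76]))
Lj=np.array([.688,.2022,.315]); a=W[-1][2]
for i in range(1,6): W.append((-18.4,0,a+(Lj-a)*i/5))
T=[tl(*w) for w in W]
for (p,R) in T: q,e=ik(p,R,q); print(q.round(2),round(e,3))
rel(o,T)
E
```

```text
lip [ 0.6779 -0.2081  0.144 ] foot [ 0.6119 -0.1865  0.1918] az -18.19 tilt 76.17
[-0.39  0.51  1.04 -0.05  2.31  1.48] 0.0
[-0.39  0.49  0.97 -0.06  2.39  1.47] 0.0
[-0.41  0.24  1.23 -0.03  2.1   1.48] 0.0
[-0.42 -0.06  1.54  0.    1.74  1.47] 0.0
[-0.45 -0.33  1.84  0.05  1.37  1.44] 0.0
[-0.48 -0.54  2.11  0.12  0.97  1.38] 0.0
[-0.27 -0.58  2.13 -0.02  0.97  1.62] 0.0
[-0.06 -0.57  2.13 -0.17  0.99  1.88] 0.0
[ 0.15 -0.5   2.08 -0.3   1.01  2.13] 0.0
[ 0.34 -0.4   2.01 -0.41  1.05  2.35] 0.0
[ 0.5  -0.27  1.92 -0.49  1.09  2.52] 0.0
[-2.61, -0.06, -3.03, -0.01, -0.01, 0.01]
[-5.88, -0.11, -6.82, -0.01, -0.01, 0.01]
[-8.12, -0.12, -3.98, 0.01, 3.23, 0.01]
[-9.14, -0.09, -0.26, -0.0, 7.23, -0.03]
[-8.37, -0.05, 3.03, -0.01, 11.23, -0.07]
[-6.06, -0.02, 5.28, -0.02, 15.23, -0.12]
[-7.85, -7.86, 6.92, -0.02, 15.23, -0.12]
[-9.63, -15.71, 8.57, -0.02, 15.23, -0.12]
[-11.42, -23.55, 10.21, -0.02, 15.23, -0.12]
[-13.2, -31.39, 11.86, -0.02, 15.23, -0.12]
[-14.99, -39.23, 13.5, -0.02, 15.23, -0.12]
```

Emit:
apply_moves:
  rows:
    - [-0.7, 0, -0.8, 0, 0, 0]
    - [-1.6, 0, -1.9, 0, 0, 0]
    - [-2.6, 0, -3, 0, 0, 0]
    - [-3.7, -0.1, -4.3, 0, 0, 0]
    - [-4.8, -0.1, -5.6, 0, 0, 0]
    - [-5.9, -0.1, -6.8, 0, 0, 0]
    - [-6.7, -0.1, -5.9, 0, 1.1, 0]
    - [-7.4, -0.1, -5, 0, 2.1, 0]
    - [-8.1, -0.1, -4, 0, 3.2, 0]
    - [-8.5, -0.1, -2.8, 0, 4.6, 0]
    - [-8.9, -0.1, -1.5, 0, 5.9, 0]
    - [-9.1, -0.1, -0.3, 0, 7.2, 0]
    - [-9, -0.1, 0.9, 0, 8.5, 0]
    - [-8.7, -0.1, 2, 0, 9.9, -0.1]
    - [-8.4, 0, 3, 0, 11.2, -0.1]
    - [-7.7, 0, 3.8, 0, 12.5, -0.1]
    - [-6.9, 0, 4.6, 0, 13.9, -0.1]
    - [-6.1, 0, 5.3, 0, 15.2, -0.1]
    - [-6.3, -1.2, 5.5, 0, 15.2, -0.1]
    - [-7, -4, 6.1, 0, 15.2, -0.1]

```text
t: 18.2
tool_pos: [0.5351, -0.1198, 0.2795]
tool_rot: [2.878, -0.469, 0.91]
contact_force: [-0.1, 1.7, -0.3]
opening: 0.0183
```

```bash
python3 - <<'E'
from j import *; from station import ctrl
o=ctrl.get_obs(); show(o);L0=jug(o); q=o["q"]
W=[]
Lj=np.array([.688,.2022,.315])
for i in range(1,6): W.append((-18.4,0,L0+(Lj-L0)*i/5))
for z in (.2,.087,.0575): W.append((-18.4,0,np.r_[Lj[:2],z]))
T=[tl(*w) for w in W]
for (p,R) in T: q,e=ik(p,R,q); print(q.round(2),round(e,3))
rel(o,T)
E
```

```text
t 18.2 p [ 0.5351 -0.1198  0.2795] z [ 0.547 -0.173 -0.819] x [ 0.776 -0.263  0.574] q [-0.377 -0.567  2.127  0.05   0.972  1.502] F [-0.11  1.73 -0.28] op 0.0183
lip [ 0.677  -0.1678  0.313 ] foot [ 0.617  -0.1475  0.2574] az -18.68 tilt 0.36
[-0.19 -0.58  2.14 -0.08  0.97  1.72] 0.0
[ 0.   -0.56  2.12 -0.21  0.99  1.95] 0.0
[ 0.19 -0.49  2.08 -0.33  1.02  2.17] 0.0
[ 0.35 -0.39  2.01 -0.42  1.05  2.37] 0.0
[ 0.5  -0.27  1.92 -0.49  1.09  2.52] 0.0
[ 0.5  -0.17  2.03 -0.56  0.91  2.65] 0.0
[ 0.5   0.    2.08 -0.68  0.72  2.83] 0.0
[ 0.5   0.06  2.08 -0.73  0.67  2.89] 0.0
[-1.79, -7.02, -1.1, 0.02, 0.07, -0.05]
[-3.54, -14.11, -2.29, 0.02, 0.07, -0.05]
[-5.29, -21.21, -3.48, 0.02, 0.07, -0.05]
[-7.04, -28.3, -4.67, 0.02, 0.07, -0.05]
[-8.8, -35.4, -5.86, 0.02, 0.07, -0.05]
[-15.39, -35.28, 3.56, 0.02, 0.07, -0.05]
[-21.87, -35.17, 12.81, 0.02, 0.07, -0.05]
[-23.57, -35.14, 15.23, 0.02, 0.07, -0.05]
```

Emit:
apply_moves:
  rows:
    - [-0.9, -3.5, -0.6, 0, 0.1, 0]
    - [-1.8, -7, -1.1, 0, 0.1, 0]
    - [-2.6, -10.5, -1.7, 0, 0.1, 0]
    - [-3.5, -14.1, -2.3, 0, 0.1, 0]
    - [-4.4, -17.6, -2.9, 0, 0.1, 0]
    - [-5.3, -21.2, -3.5, 0, 0.1, 0]
    - [-6.2, -24.7, -4.1, 0, 0.1, 0]
    - [-7, -28.3, -4.7, 0, 0.1, 0]
    - [-7.9, -31.9, -5.3, 0, 0.1, 0]
    - [-8.6, -34.6, -5.8, 0, 0.1, 0]
    - [-9.5, -35.4, -4.8, 0, 0.1, 0]
    - [-11.5, -35.3, -2, 0, 0.1, 0]
    - [-13.5, -35.3, 0.8, 0, 0.1, 0]
    - [-15.4, -35.3, 3.6, 0, 0.1, 0]
    - [-17.5, -35.3, 6.6, 0, 0.1, 0]
    - [-19.7, -35.2, 9.7, 0, 0.1, 0]
    - [-21.3, -35.2, 12, 0, 0.1, 0]
    - [-22, -35.2, 13, 0, 0.1, 0]
    - [-22, -35.2, 13, 0, 0.1, 0]
    - [-22, -35.2, 13, 0, 0.1, 0]

```text
t: 20.2
tool_pos: [0.5472, 0.2498, 0.0518]
tool_rot: [2.873, -0.469, 0.925]
contact_force: [1.0, -0.1, -0.4]
opening: 0.0184
```

```bash
python3 - <<'E'
from j import *; from station import ctrl
o=ctrl.get_obs(); show(o);L0=jug(o)
rel(o,[tl(-18.4,0,[.688,.2022,z]) for z in (.066,.058,.056)])
d=ctrl.get_image("scene");cv2.imwrite("pics/o_s.png",cv2.resize(d["color"][180:380,190:450],None,fx=3,fy=3))
E
```

```text
t 20.2 p [0.5472 0.2498 0.0518] z [ 0.555 -0.175 -0.813] x [ 0.77  -0.262  0.582] q [ 0.5    0.011  2.078 -0.692  0.718  2.849] F [ 1.04 -0.06 -0.43] op 0.0184
lip [0.6887 0.2018 0.0868] foot [0.6293 0.222  0.0306] az -18.71 tilt 0.26
[-1.25, 0.09, 1.59, 0.02, -0.05, -0.06]
[-1.72, 0.1, 2.24, 0.02, -0.05, -0.06]
[-1.84, 0.1, 2.4, 0.02, -0.05, -0.06]
```

View pics/o_s.png

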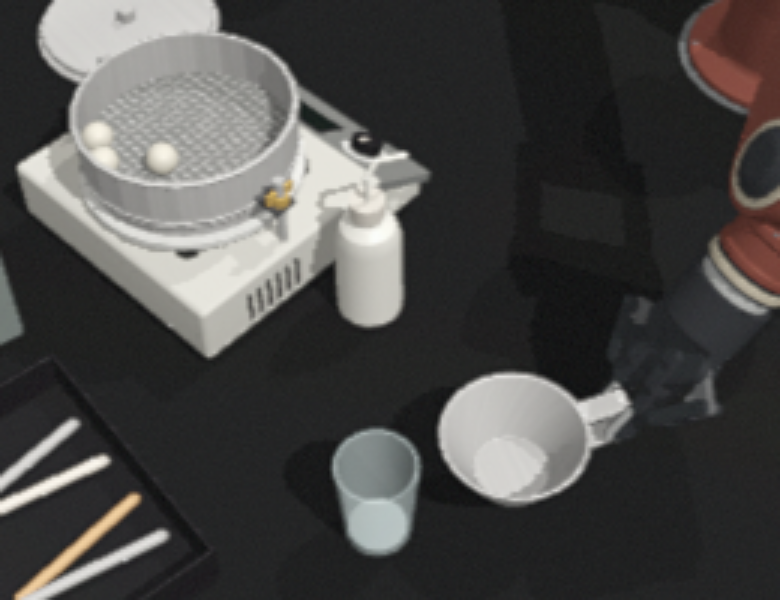

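Emit:
apply_moves:
  rows:
    - [-0.6, 0, 0.8, 0, 0, 0]
    - [-1, 0, 1.3, 0, 0, 0]
    - [-1.3, 0.1, 1.7, 0, 0, 0]
    - [-1.5, 0.1, 2, 0, 0, 0]
    - [-1.6, 0.1, 2.2, 0, 0, 0]
    - [-1.7, 0.1, 2.3, 0, 0, 0]
    - [-1.7, 0.1, 2.3, 0, 0, 0]
    - [-1.7, 0.1, 2.3, 0, 0, 0]

```text
t: 21.05
tool_pos: [0.5473, 0.2497, 0.0243]
tool_rot: [2.873, -0.47, 0.927]
contact_force: [0.3, 0.5, -1.4]
opening: 0.0183
```

```bash
python3 - <<'E'
from j import *; from station import ctrl
o=ctrl.get_obs(); show(o);L0=jug(o)
rel(o,[tl(-18.4,0,[.688,.2022,z]) for z in (.058,.056)])
E
```

```text
t 21.05 p [0.5473 0.2497 0.0243] z [ 0.557 -0.174 -0.812] x [ 0.769 -0.262  0.583] q [ 0.5    0.064  2.082 -0.738  0.673  2.909] F [ 0.34  0.52 -1.44] op 0.0183
lip [0.6887 0.2018 0.0595] foot [0.6294 0.222  0.0032] az -18.7 tilt 0.36
[-0.12, 0.07, -0.0, 0.0, -0.06, -0.07]
[-0.24, 0.07, 0.16, 0.0, -0.06, -0.07]
```

Emit:
apply_moves:
  rows:
    - [-0.1, 0, 0.1, 0, 0, 0]
    - [-0.2, 0, 0.2, 0, -0.1, 0]
    - [-0.2, 0, 0.2, 0, -0.1, 0]
    - [-0.2, 0, 0.2, 0, -0.1, 0]

```text
t: 21.45
tool_pos: [0.5473, 0.2501, 0.0221]
tool_rot: [2.879, -0.47, 0.917]
contact_force: [-0.8, 0.2, 1.2]
opening: 0.0186
```

```bash
python3 - <<'E'
from j import *; from station import ctrl
o=ctrl.get_obs(); show(o);L0=jug(o)
E
```

```text
t 21.45 p [0.5473 0.2501 0.0221] z [ 0.551 -0.171 -0.817] x [ 0.773 -0.264  0.576] q [ 0.497  0.068  2.08  -0.726  0.671  2.899] F [-0.77  0.19  1.25] op 0.0186
lip [0.689  0.202  0.0561] foot [6.292e-01 2.225e-01 2.000e-04] az -18.69 tilt 0.28
```

Emit:
apply_moves:
  rows:
    - [0, 0, 0, 0, 0, 0]
    - [0, 0, 0, 0, 0, 0]
    - [0, 0, 0, 0, 0, 0]
    - [0, 0, 0, 0, 0, 0]
    - [0, 0, 0, 0, 0, 0]
    - [0, 0, 0, 0, 0, 0]
    - [0, 0, 0, 0, 0, 0]
    - [0, 0, 0, 0, 0, 0]
  grip: 0

```text
t: 22.25
tool_pos: [0.5473, 0.2501, 0.022]
tool_rot: [2.879, -0.47, 0.917]
contact_force: [1.0, 1.1, 0.4]
opening: 0.0857
```

```bash
python3 - <<'E'
from j import *; from station import ctrl
o=ctrl.get_obs(); show(o)
d=ctrl.get_image("wrist"); cv2.imwrite("pics/p_w.png",d["color"])
E
```

```text
t 22.25 p [0.5473 0.2501 0.022 ] z [ 0.551 -0.171 -0.817] x [ 0.773 -0.264  0.576] q [ 0.497  0.068  2.08  -0.726  0.672  2.899] F [0.98 1.12 0.41] op 0.0857
```

View pics/p_w.png

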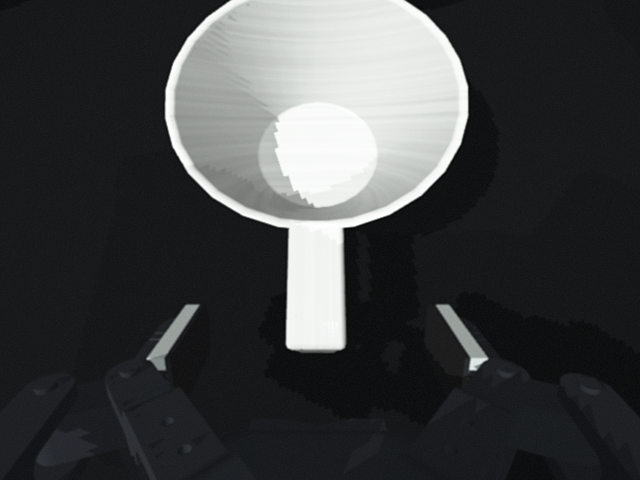

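```bash
python3 - <<'E'
from j import *; from station import ctrl
o=ctrl.get_obs(); q=o["q"]
R0=Rot.from_rotvec(o["tool_rot"]).as_matrix(); p0=o["tool_pos"]
R=tool(7.2,61); sx=np.array([.992,.1253,0]); sy=np.array([-.1253,.992,0])
P=np.array([.659,-.2023,0])-.15*sx-.075*sy+[0,0,.073]; print("power",P)
W=[(p0-.12*R0[:,2],R0),(np.r_[.45,.25,.30],R0),(np.r_[.44,.1,.33],tool(-18,58)),(np.r_[.44,-.05,.33],tool(-10,60)),(np.r_[.44,-.2,.3],tool(0,61)),(P-.10*R[:,2],R),(P-.03*R[:,2],R),(P,R),(P+.012*R[:,2],R)]
for (p,RR) in W: q,e=ik(p,RR,q); print(q.round(2),round(e,3))
rel(o,W)
E
```

```text
power [ 0.5195975 -0.295495   0.073    ]
[ 0.61 -0.2   2.14 -0.62  0.9   2.82] 0.0
[ 0.61 -0.48  2.04 -0.51  1.22  2.59] 0.0
[ 0.23 -0.76  2.14 -0.29  1.28  2.13] 0.0
[-0.33 -0.85  2.18  0.08  1.3   1.41] 0.0
[-0.79 -0.65  2.12  0.36  1.32  0.76] 0.0
[-0.92 -0.26  2.08  0.49  1.1   0.35] 0.0
[-0.86 -0.12  2.07  0.52  0.96  0.33] 0.0
[-0.83 -0.05  2.06  0.53  0.9   0.33] 0.0
[-0.82 -0.02  2.05  0.54  0.87  0.32] 0.0
[-0.0, -0.0, -12.0, 0.0, 0.0, 0.0]
[8.5, 2.71, -28.07, 0.0, 0.0, 0.0]
[13.42, 17.22, -28.5, -0.09, -0.64, -0.14]
[17.38, 31.46, -25.93, 0.77, -1.05, -1.48]
[19.61, 45.74, -20.91, 1.82, -1.25, -3.18]
[16.69, 54.57, -6.04, 2.59, -1.25, -4.4]
[15.65, 53.18, 0.75, 2.59, -1.25, -4.4]
[15.2, 52.59, 3.65, 2.59, -1.25, -4.4]
[15.03, 52.35, 4.82, 2.59, -1.25, -4.4]
```

Emit:
apply_moves:
  rows:
    - [0, 0, -1, 0, 0, 0]
    - [0, 0, -3, 0, 0, 0]
    - [0, 0, -6, 0, 0, 0]
    - [0, 0, -9, 0, 0, 0]
    - [0, 0, -12, 0, 0, 0]
    - [2.5, 1, -16, 0, 0, 0]
    - [5, 2, -20, 0, 0, 0]
    - [7.5, 2.7, -25, 0, 0, 0]
    - [8.5, 2.7, -28, 0, 0, 0]
    - [8.5, 2.7, -28, 0, 0, 0]

```text
t: 23.3
tool_pos: [0.4515, 0.2516, 0.309]
tool_rot: [2.882, -0.474, 0.935]
contact_force: [-0.3, 0.3, 0.7]
opening: 0.0852
```

```bash
python3 - <<'E'
from j import *; from station import ctrl
o=ctrl.get_obs(); show(o)
d=ctrl.get_image("scene");cv2.imwrite("pics/q_s.png",d["color"])
R=tool(7.2,61); P=np.array([.5196,-.2955,.073])
W=[(np.r_[.44,.1,.33],tool(-18,58)),(np.r_[.44,-.05,.33],tool(-10,60)),(np.r_[.44,-.2,.3],tool(0,61)),(P-.10*R[:,2],R)]
rel(o,W)
E
```

```text
t 23.3 p [0.4515 0.2516 0.309 ] z [ 0.561 -0.164 -0.812] x [ 0.767 -0.267  0.584] q [ 0.612 -0.489  2.032 -0.507  1.222  2.593] F [-0.29  0.32  0.72] op 0.0852
[4.4, 14.7, 0.14, -0.2, -0.74, -0.19]
[8.41, 28.94, 2.6, 0.66, -1.16, -1.53]
[10.67, 43.26, 7.49, 1.72, -1.38, -3.23]
[7.66, 52.26, 22.25, 2.49, -1.38, -4.45]
```

View pics/q_s.png

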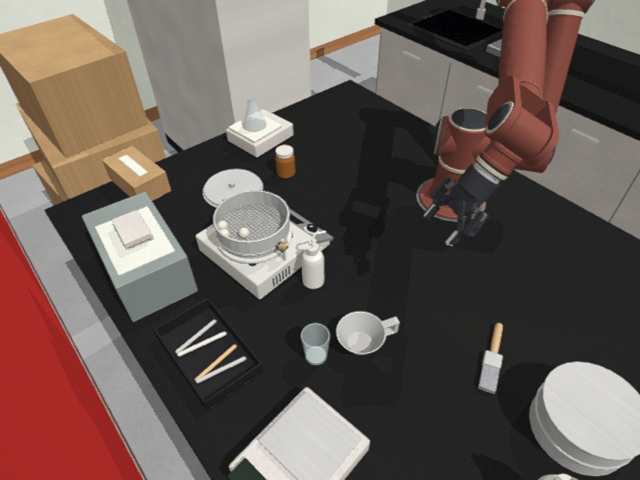

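Emit:
apply_moves:
  rows:
    - [1.5, 4, 0, 0, -0.2, 0]
    - [2.5, 8, 0, -0.1, -0.4, -0.1]
    - [3.5, 11.5, 0.1, -0.2, -0.6, -0.1]
    - [4.4, 14.7, 0.1, -0.2, -0.7, -0.2]
    - [5.5, 18.5, 0.8, 0, -0.8, -0.5]
    - [6.5, 22, 1.4, 0.2, -0.9, -0.9]
    - [7.5, 25.5, 2, 0.4, -1, -1.2]
    - [8.4, 29, 2.6, 0.7, -1.2, -1.5]
    - [9, 32.5, 3.8, 0.9, -1.2, -2]
    - [9.6, 36, 5, 1.2, -1.3, -2.4]
    - [10.2, 39.5, 6.2, 1.5, -1.3, -2.8]
    - [10.7, 43.3, 7.5, 1.7, -1.4, -3.2]
    - [10.2, 46, 11, 1.9, -1.4, -3.5]
    - [9.5, 48, 14.5, 2.1, -1.4, -3.8]
    - [8.6, 50, 18.2, 2.3, -1.4, -4.1]
    - [7.7, 52.3, 22, 2.5, -1.4, -4.4]
    - [7.7, 52.3, 22, 2.5, -1.4, -4.4]
    - [7.7, 52.3, 22, 2.5, -1.4, -4.4]
  grip: 1
  squeeze: 30

```text
t: 25.15
tool_pos: [0.4676, -0.3016, 0.157]
tool_rot: [-3.005, -0.18, -0.762]
contact_force: [-0.2, 0.5, 0.8]
opening: -0.0002
```

```bash
python3 - <<'E'
from j import *; from station import ctrl
o=ctrl.get_obs(); show(o)
d=ctrl.get_image("wrist");cv2.imwrite("pics/r_w.png",d["color"])
R=tool(7.2,61); P=np.array([.5196,-.2955,.073])
print(proj(d,[P,P-.011*R[:,0],P+.011*R[:,0], o["tool_pos"]]))
rel(o,[(P-.03*R[:,2],R),(P-.005*R[:,2],R),(P,R),(P+.01*R[:,2],R)])
E
```

```text
t 25.15 p [ 0.4676 -0.3016  0.157 ] z [ 0.473  0.063 -0.879] x [0.873 0.103 0.477] q [-0.921 -0.257  2.085  0.483  1.103  0.354] F [-0.25  0.48  0.82] op -0.0002
[[316.08765374 231.28493057]
 [316.20527527 246.64132668]
 [315.96686701 215.51529278]
 [313.57153487 307.86982933]]
[0.57, 0.07, 6.88, -0.04, 0.1, -0.08]
[0.59, 0.08, 9.38, -0.04, 0.1, -0.08]
[0.6, 0.08, 9.88, -0.04, 0.1, -0.08]
[0.6, 0.08, 10.88, -0.04, 0.1, -0.08]
```

View pics/r_w.png

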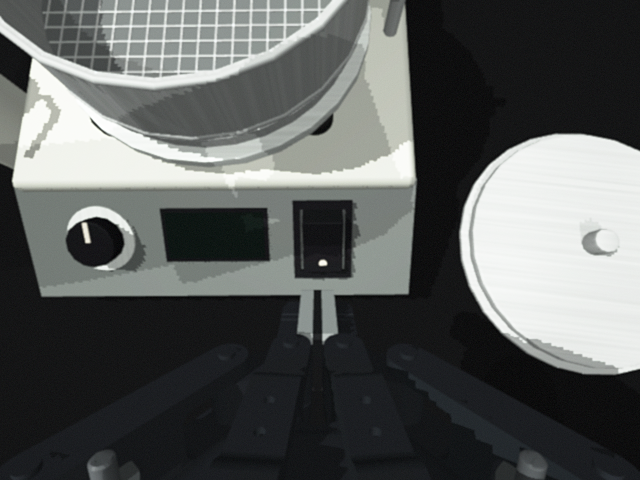

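```bash
python3 - <<'E'
from j import *; from station import ctrl
d=ctrl.get_image("wrist");cv2.imwrite("pics/s_w.png",cv2.resize(d["color"][180:300,270:430],None,fx=5,fy=5,interpolation=cv2.INTER_CUBIC))
sx=np.array([.992,.1253,0]); sy=np.array([-.1253,.992,0]); c=np.array([.659,-.2023,0])
F=lambda x,y,z:c+x*sx+y*sy+[0,0,z]
print(proj(d,[F(-.12,-.14,.08),F(-.12,.14,.08),F(-.19,-.14,.041),F(-.19,.14,.041)]))
t=pickle=None
import pickle
t=pickle.load(open("top0.pkl","rb"));
R=tool(7.2,61); P=np.array([.5196,-.2955,.073]); n=-R[:,2];u=R[:,0]
piv=P-.011*u-.014*n
for nm,e in (("top",t),("wrist",d)):
    print(nm,"face",proj(e,[P,P+.011*u,P-.011*u]).round(1).tolist(),"panel ends",proj(e,[piv+.022*u,piv-.022*u]).round(1).tolist())
E
```

```text
[[4.09736217e+02 1.88156586e+02]
 [1.92884417e-01 1.89721357e+02]
 [4.02035116e+02 2.94692225e+02]
 [2.83174383e+01 2.95964900e+02]]
top face [[414.6, 245.2], [414.4, 241.8], [414.8, 248.5]] panel ends [[413.3, 239.8], [414.0, 253.0]]
wrist face [[314.7, 233.6], [314.6, 218.0], [314.8, 248.8]] panel ends [[314.8, 213.2], [315.1, 270.5]]
```

View pics/s_w.png

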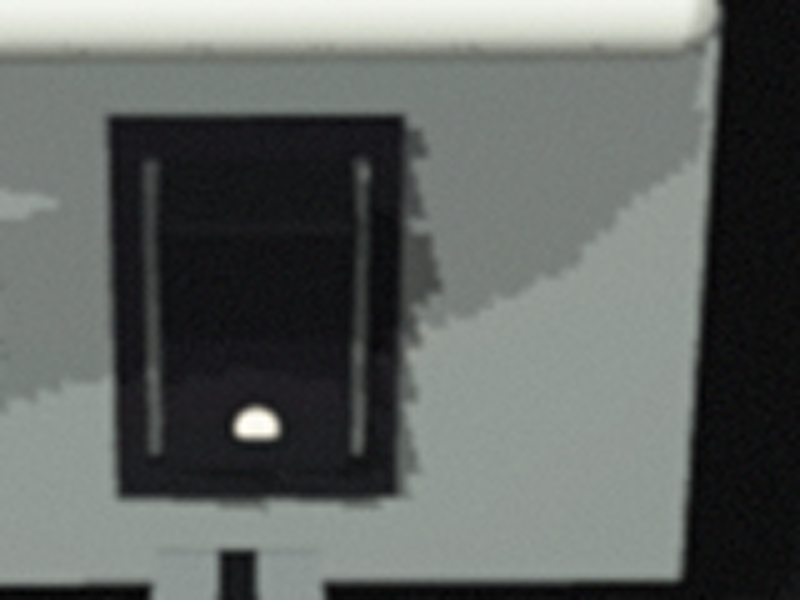

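```bash
python3 - <<'E'
from j import *; from station import ctrl
o=ctrl.get_obs()
R=tool(7.2,61); P=np.array([.5196,-.2955,.073])+.005*R[:,0]+.002*R[:,1]
rel(o,[(P-.03*R[:,2],R),(P-.006*R[:,2],R),(P,R),(P+.01*R[:,2],R)])
E
```

```text
[0.72, 0.13, 7.21, 0.03, 0.06, -0.03]
[0.73, 0.13, 9.61, 0.03, 0.06, -0.03]
[0.73, 0.12, 10.21, 0.03, 0.06, -0.03]
[0.74, 0.12, 11.21, 0.03, 0.06, -0.03]
```

Emit:
apply_moves:
  rows:
    - [0.2, 0, 2, 0, 0, 0]
    - [0.4, 0.1, 4.5, 0, 0, 0]
    - [0.6, 0.1, 7, 0, 0.1, 0]
    - [0.7, 0.1, 8.5, 0, 0.1, 0]
    - [0.7, 0.1, 9.4, 0, 0.1, 0]
    - [0.7, 0.1, 9.4, 0, 0.1, 0]
    - [0.7, 0.1, 9.4, 0, 0.1, 0]

```text
t: 25.95
tool_pos: [0.5207, -0.2975, 0.0844]
tool_rot: [-3.007, -0.187, -0.787]
contact_force: [0.1, -0.2, -0.3]
opening: -0.0001
```

```bash
python3 - <<'E'
from j import *; from station import ctrl
o=ctrl.get_obs(); show(o)
R=tool(7.2,61); P=np.array([.5196,-.2955,.073])+.005*R[:,0]+.002*R[:,1]
rel(o,[(P,R),(P+.01*R[:,2],R)])
d=ctrl.get_image("wrist");cv2.imwrite("pics/t_w.png",d["color"])
E
```

```text
t 25.95 p [ 0.5207 -0.2975  0.0844] z [ 0.486  0.057 -0.872] x [0.865 0.109 0.49 ] q [-0.834 -0.065  2.054  0.53   0.909  0.334] F [ 0.11 -0.24 -0.33] op -0.0001
[-0.13, -0.02, 0.96, 0.05, -0.06, -0.01]
[-0.13, -0.02, 1.96, 0.05, -0.06, -0.01]
```

View pics/t_w.png

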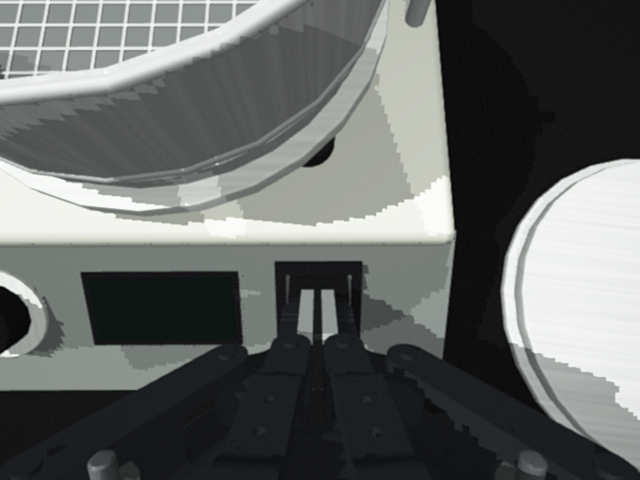

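Emit:
apply_moves:
  rows:
    - [-0.1, 0, 0.4, 0, 0, 0]
    - [-0.1, 0, 0.8, 0, 0, 0]
    - [-0.1, 0, 1, 0, 0, 0]
    - [-0.1, 0, 1.1, 0, 0, 0]
    - [-0.1, 0, 1.2, 0, 0, 0]
    - [-0.1, 0, 1.2, 0, 0, 0]

```text
t: 26.6
tool_pos: [0.5251, -0.2968, 0.0725]
tool_rot: [-3.007, -0.186, -0.785]
contact_force: [0.5, 0.1, 0.5]
opening: 0.0
```

```bash
python3 - <<'E'
from j import *; from station import ctrl
o=ctrl.get_obs(); show(o)
R=Rot.from_rotvec(o["tool_rot"]).as_matrix(); print("F tool",R.T@o["contact_force"])
d=ctrl.get_image("wrist");cv2.imwrite("pics/u_w.png",d["color"][230:420,200:440])
E
```

```text
t 26.6 p [ 0.5251 -0.2968  0.0725] z [ 0.485  0.058 -0.873] x [0.866 0.108 0.489] q [-0.826 -0.038  2.051  0.536  0.886  0.327] F [0.46 0.13 0.5 ] op 0.0
F tool [ 0.65837568 -0.07055216 -0.20680571]
```

View pics/u_w.png

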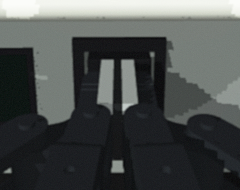

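Emit:
apply_moves:
  rows:
    - [0, 0, 0.1, 0, 0, 0]
    - [0, 0, 0.2, 0, 0, 0]
    - [0, 0, 0.3, 0, 0, 0]
    - [0, 0, 0.3, 0, 0, 0]
    - [0, 0, 0.3, 0, 0, 0]

```text
t: 27.15
tool_pos: [0.5264, -0.2965, 0.0698]
tool_rot: [-3.006, -0.186, -0.784]
contact_force: [-0.9, 0.7, 0.8]
opening: -0.0
```

```bash
python3 - <<'E'
from j import *; from station import ctrl
o=ctrl.get_obs(); show(o)
R=Rot.from_rotvec(o["tool_rot"]).as_matrix(); print("F tool",R.T@o["contact_force"])
E
```

```text
t 27.15 p [ 0.5264 -0.2965  0.0698] z [ 0.485  0.058 -0.873] x [0.866 0.108 0.488] q [-0.824 -0.031  2.05   0.538  0.881  0.326] F [-0.95  0.74  0.82] op -0.0
F tool [-0.33848676 -0.84939611 -1.13409724]
```

Emit:
apply_moves:
  rows:
    - [0, 0, -2, 0, 0, 0]
    - [0, 0, -5, 0, 0, 0]
    - [0, 0, -8, 0, 0, 0]
    - [0, 0, -11, 0, 0, 0]
    - [0, 0, -11, 0, 0, 0]

```text
t: 27.65
tool_pos: [0.4739, -0.3053, 0.1708]
tool_rot: [-3.011, -0.187, -0.794]
contact_force: [0.8, -0.4, 0.1]
opening: -0.0003
```

```bash
python3 - <<'E'
from j import *; from station import ctrl
o=ctrl.get_obs(); show(o)
d=ctrl.get_image("wrist");cv2.imwrite("pics/v_w.png",cv2.resize(d["color"][180:300,270:430],None,fx=5,fy=5,interpolation=cv2.INTER_CUBIC))
E
```

```text
t 27.65 p [ 0.4739 -0.3053  0.1708] z [ 0.49   0.051 -0.87 ] x [0.863 0.11  0.493] q [-0.919 -0.267  2.073  0.491  1.102  0.354] F [ 0.77 -0.36  0.09] op -0.0003
```

View pics/v_w.png

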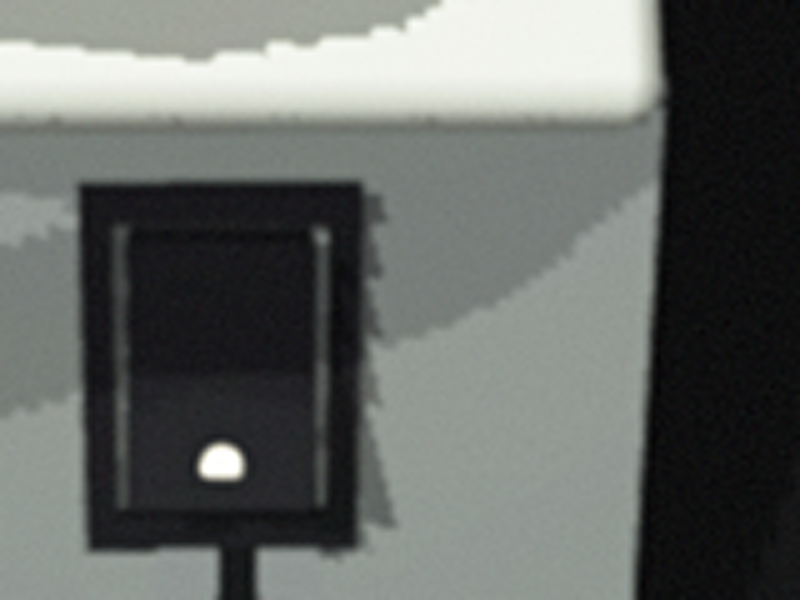

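Emit:
apply_moves:
  rows:
    - [0, 0, -3, 0, 0, 0]
    - [0, 0, -6, 0, 0, 0]
    - [0, 0, -9, 0, 0, 0]
    - [0, 0, -9, 0, 0, 0]
    - [0, 0, -9, 0, 0, 0]

```text
t: 28.2
tool_pos: [0.4298, -0.309, 0.2458]
tool_rot: [-3.009, -0.185, -0.789]
contact_force: [-0.8, -0.0, 0.4]
opening: 0.0006
```

```bash
python3 - <<'E'
from j import *; from station import ctrl
o=ctrl.get_obs(); show(o)
for n in ("scene","top","wrist"):
    d=ctrl.get_image(n);cv2.imwrite(f"pics/w_{n}.png",d["color"])
E
```

```text
t 28.2 p [ 0.4298 -0.309   0.2458] z [ 0.488  0.054 -0.871] x [0.865 0.109 0.491] q [-1.006 -0.411  2.054  0.477  1.29   0.356] F [-0.76 -0.    0.4 ] op 0.0006
```

View pics/w_scene.png

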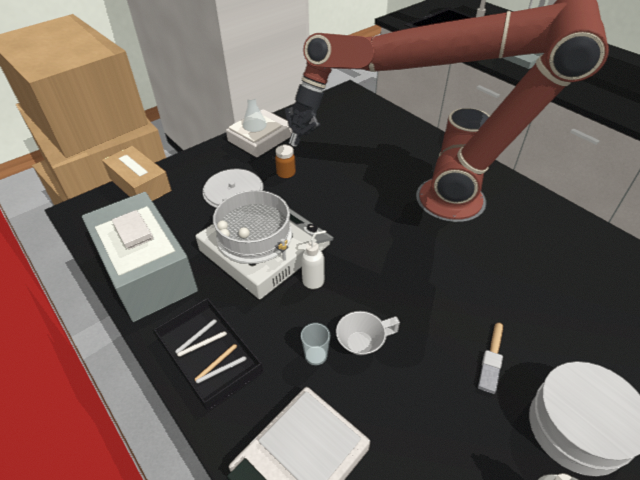

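View pics/w_top.png

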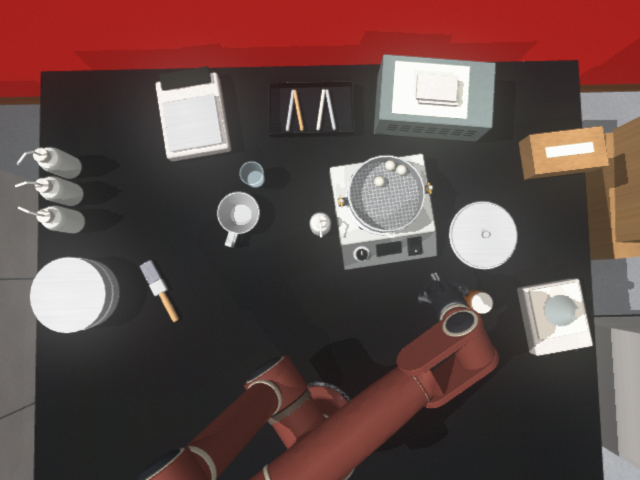

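View pics/w_wrist.png

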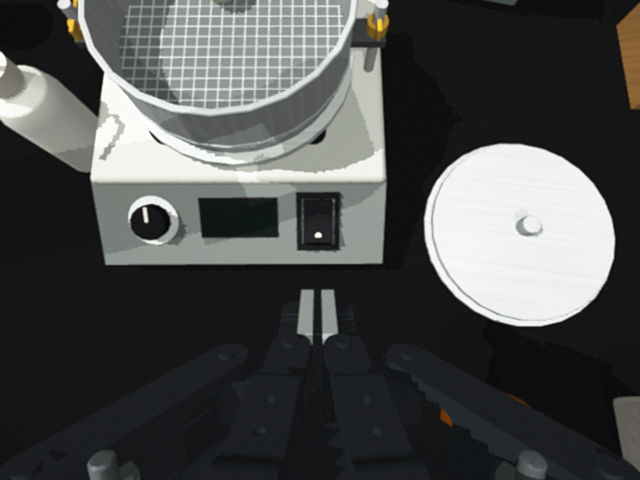

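```bash
python3 -c "
from station import ctrl
print(ctrl.finish_job())"
```

```text
the job is handed in; nothing more can be done
None
```

The job is done and handed in, finished at about 28 s on the robot's clock.

- **Pouring:** I gripped the jug by its handle at 100 N and tilted it to 57°. I lowered the lip about 27 mm below the sieve rim with all three balls still inside. I then tipped it slowly about the lip to 76°, and the balls rolled onto the mesh. The wrist force readings stayed near zero and showed no knock against the shaker.
- **Jug:** It stands empty and upright on the bench, at about the place where it began, and the gripper has let go of it.
- **Switch:** I pressed the upper half of the rocker with shut fingers, then backed the arm away.

**Last checks:** The final pictures show the three balls on the mesh, and by eye the bottle, beaker, jar, brush and lid are where they began. The arm is touching nothing.

**Less certain:**
- **Switch:** I judged it on from the picture, where the upper half is flush and the lower half stands out. The fingertips went 6 mm past the rocker's off face, but I felt only about 1 N and no clear snap.
- **Wrist camera:** It placed the fingertips and the switch several pixels to one side, so I shifted the press by about 2 mm to allow for it.

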